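Clamp a cell-strip moulding in the trimming fixture with the cam lever

TASK

Lay the black four-cell moulding in the bed of the trimming fixture, between the two low rails and between the end stop and the rubber-faced spring foot, and set it down gently. Then swing the cam lever just far enough to take up the gap and hold the moulding against the end stop with the spring foot pressed in about half of its travel; never overrun so that the foot bottoms out. Let go, and leave the other things on the bench where they are.

Things in the scene. Friction and masses are not known exactly. Their poses are not given: they have to be found in the camera images.
- moulding: Black plastic strip of four open cells in a row, loose, about 0.18 kg: 60 wide (its x) x 150 long (its y) x 36 mm high, walls 4 mm, open on top, same either way round. Origin at the centre of its underside, z up. Grip it across its 60 mm width.
- fixture: Bare aluminium trimming fixture, fixed to the bench. Plate 110 (x) x 300 mm (y from -120 to +180 of the origin), top at z = 12. Origin at bench height on the centre line of the bed, z up. End stop at its -y end; spring foot, slide and cam at its +y end, pushing towards -y. Two guide cheeks (top z = 34) stand beside the slide at x = +-26 to 34, y = 82 to 118.
- bed (a point): Point on top of the fixture's plate, 12 mm above the bench and 20 mm to -y of the fixture's origin, midway between two low rails. The rails are 6 mm high, 140 mm long along y, inner faces 72 mm apart (+-36 in x). The moulding lies flat between them, long side along the fixture's y, 6 mm play each side.
- stop: End stop block, 76 wide x 20 thick x 30 mm high, fixed on the bed; its place along y differs from job to job. Origin at the foot of its working face (which looks to the fixture's +y), at bed height. The moulding's end must bear on this face.
- foot_face (a point): Centre of the rubber working face of the spring foot (44 wide x 26 mm high, looks to the fixture's -y), 16 mm above the bed. At lever angle 0 it stands 160 to 170 mm from the stop's face, less as the lever is turned.
- foot (a joint): How far the spring foot is pressed back into its slide, m: 0 = free (10 mm of stem shows between foot and slide), 0.010 = bottomed. Spring about 1.5 N/mm.
- cam (a joint): Angle of the cam lever, rad, 0 (open) to 1.9 (end); grows counter-clockwise from above. Stiff (0.6 N m), stays where left. Starts at 0 to 0.3. The cam advances the slide that carries the foot by 17 mm per radian towards the stop, 32 mm at most: enough to bottom the foot. At 0 the lever points 100 degrees counter-clockwise from the fixture's +x.
- cam_pivot (a point): The lever's upright turning axis, on the fixture's centre line at y = 135 mm, at lever-arm height (52 mm above the bench).
- lever_post (a point): Point on the axis of the upright black post handle at the end of the lever, 90 mm from the pivot, 86 mm above the bench. The post is 22 mm thick and stands from the flat arm's top (58 mm above the bench) to 104 mm. It is fixed to the lever and turns with it; grip it from above, or push it sideways.
- corner: L-shaped black corner moulding, 90 x 100 x 20 mm with two bosses, loose bystander; leave it alone.
- sprue: Cross-shaped black runner waste, 120 x 80 mm, bystander; leave it alone.
- scraper: Flat scraper with grey handle, 155 mm long, 14 mm high, bystander; leave it alone.
- spray: Upright white can, 60 mm thick, 120 mm high, bystander; leave it alone.
- mallet: Hammer 220 mm long, lying flat, bystander; leave it alone.
There are look-alikes about, which are no part of the job. What is shaped like the moulding but orange or red is not meant.

How it is judged:
On the way:
1. the moulding lies in the bed between the rails and is not yet clamped (z of moulding in the frame of fixture below 0.015 m and x of moulding in the frame of fixture between -0.008 and 0.008 m and y of moulding in the frame of stop between 0.072 and 0.098 m and angle between the y axis of moulding and the y axis of fixture, either way round below 0.12 rad and value of joint foot below 0.002 m), for 0.2 s.
At the end, for the whole second after the job is handed in: The moulding lies flat on the bed between the rails (within 8 mm of the centre line, within 3 mm of the bed's height), its end on the end stop (within 3 mm, pressing on it with over 1 N), held by the spring foot (over 1.5 N) pressed in 2 to 8 mm of its 10 mm, at rest (z of moulding in the frame of fixture between 0.009 and 0.015 m and x of moulding in the frame of fixture between -0.008 and 0.008 m and y of moulding in the frame of stop below 0.078 m and angle between the y axis of moulding and the y axis of fixture, either way round below 0.12 rad and value of joint foot between 0.002 and 0.008 m and contact force between moulding and stop above 1 N and contact force between moulding and foot above 1.5 N and linear speed of moulding below 0.01 m/s); the robot touches nothing.
It fails at once if the spring foot was bottomed out (pressed in over 9.3 mm): the lever was overrun (value of joint foot above 0.0093 m).
It fails at once if the moulding was slammed into the fixture (over 60 N) (contact force between moulding and fixture above 60 N).
It fails at once if a bystander was moved by more than 30 mm (distance of any of corner, sprue, scraper, spray, mallet from where it was at the start of the episode above 0.03 m).
It also fails if it takes over 48 s, if anything falls off the work surface, if the arm or the gripper's body presses on something with over 40 N, if the wrist force passes 120 N, or if a joint passes its speed limit or range.

ROBOT

A 6-joint arm with a two-finger parallel gripper is mounted at the origin on the work surface. World frame = base frame: x ahead of the robot, y to its left, z up, the work surface at z = 0. Lengths are in m, angles in rad, forces in N, time in s.
With the tool pointing down it reaches from about 0.425 to 0.95 m from the base axis. Payload 3.5 kg.
Tool frame: the origin (TCP) lies on the centre line of the jaws, within the pads' length; the fingertips stand env.tcp_to_tips ahead of it and the grasp point (between the pads) lies 11 mm behind it (env.tcp_to_tips is the distance from the TCP to the fingertips, in m); z points along the fingers, y is the direction in which the jaws open and shut (so a half turn about z gives the same grasp; the last joint's range is limited). The gripper opens to 85 mm and grips with 20 to 120 N. Pads are 22 mm wide; open, the fingers measure 114 mm over their backs; the gripper's body (76 mm by 85 mm) begins 54 mm behind the grasp point. The pads swing forward as they close: fully open they stand 13 mm farther back than shut.
Start: joints at [-1.372, 0.286, 1.577, -0, 1.279, -0.15], TCP at [0.231, -0.634, 0.239] pointing down, gripper open.
Joint ranges: [-2.77, 2.77], [-0.9, 2.22], [0.21, 2.48], [-1.53, 4.67], [0.24, 2.81], [-2.84, 2.84]. Speed limits (rad/s): [2.79, 2.79, 3.14, 3.14, 3.14, 3.14].

INTERFACE

Orientations are given as a unit quaternion [w, x, y, z].
In Python, from workcell import env gives the robot as it stands.
- The arm moves only by the tool jog_arm, never from a script. Its argument "series" is text: rows parted by semicolons, each of 5 numbers parted by spaces: the opening in per cent of the stroke, from 0 (shut) to 100 (fully open), then the shift along the tool's x, y, z in cm, then the turn about the tool's z in degrees. A call has 1 to 5 rows; each row shifts and turns the commanded pose from where the row before left it, along the tool's axes as they then stand; what a row does not reach is not made up. A row lasts 1/12 s, in which the tool goes at most 41.7 mm and 7.16 degrees, less where a joint would pass 70% of its speed; a pose out of reach is approached as far as the arm can. A call is refused whole if a number of a shift passes 4.17 or a number of a turn 7.16, either way. A call with a gripper value outside its range is refused whole. The fingers move at their own pace and stop on an object; "squeeze" is the grip in N (left out, the last holds). Time passes only in rows, so rows that do not move let the fingers close. It gives the time, the measured TCP pose, the force and the opening at its end, in the units of the state.
- env.get_obs(): the state, without advancing time (a new reading comes with each control period).
- env.get_image(name): name is "side" or "top"; returns a dict with "image" (480x640x3 uint8, blue, green, red), "camera_matrix" (3x3 intrinsics, pixels), "dist" ([k1, k2, p1, p2, k3] as OpenCV has them; the pictures are not rectified), "rvec" (rotation vector, rad) and "tvec" (3), from world to camera coordinates, as OpenCV has them. Camera axes: x right, y down, z forward; pixel columns grow to the right and rows downward; lengths in m; the calibration is good to about 2 mm. A picture is of the moment at which its call begins. There is no depth.
- env.job_done(): hands the job in, once; it reports no verdict.
The state is a dict: "clock": time; "joints": joint angles; "qd": joint speeds; "tau": joint torques, N m; "position": TCP position; "ee_rot": TCP orientation; "force": force on the tool from outside, world axes, zero at the start; "torque": the same for the moment, N m; "opening": finger opening in m.
Only numpy, scipy, OpenCV 4.12 (cv2) and the standard library are available. Lean on these libraries where they do the work, as an engineer would, in place of code of your own. Each camera call takes 0.05 s, during which the arm holds its last target.

## Working session

There is one attempt and no reset: what is moved stays moved. The work goes in short steps, Python scripts to look and compute and a tool call to move; the robot and the scene stay as the last step left them, time stands still between calls to the robot, and variables do not carry over. Pictures are saved under pics/ and viewed, and the job is handed in when it is done.

Besides the shell and the picture viewer there is one more tool, called after ">>>" by a JSON object that holds its "fn" and its "kwargs". jog_arm: Moves the arm, as the interface text tells. Its arguments: {"type":"object","properties":{"series":{"type":"string"},"squeeze":{"type":"number"}},"required":["series"]}

```bash
mkdir -p pics; python3 - <<'E'
from workcell import env
import cv2
print(env.get_obs(), env.tcp_to_tips)
for n in("top","side"):
    d=env.get_image(n);cv2.imwrite(f"pics/{n}0.png",d["image"]);print(n,d["camera_matrix"],d["dist"],d["rvec"],d["tvec"])
E
```

```text
{'clock': 0.0, 'joints': array([-1.37203138e+00,  2.87199837e-01,  1.57819604e+00, -1.42879345e-06,
        1.27858363e+00, -1.49981699e-01]), 'qd': array([ 8.29292602e-06,  1.32466096e-03,  9.18171754e-04,  1.81529955e-03,
       -2.06503287e-03,  5.83501779e-04]), 'tau': array([ 1.10784302e-03, -4.05970824e+01, -2.92628145e+01, -2.71197827e-06,
        5.73693032e-03,  5.24442058e-06]), 'position': array([ 0.23057189, -0.63371486,  0.23791406]), 'ee_rot': array([-1.19305501e-03,  9.84834718e-01,  1.73491078e-01, -2.97903910e-05]), 'force': array([ 0.05442692, -0.22573333,  0.70071946]), 'torque': array([-0.03361204,  0.01396503,  0.02687263]), 'opening': 0.08524207892340582} 0.008
top [[550.28285145   0.         318.5976417 ]
 [  0.         550.28285145 241.83299356]
 [  0.           0.           1.        ]] [-0.0601714  0.         0.         0.         0.       ] [ 2.21383825 -2.15561988  0.0835555 ] [-0.17900268  0.50828419  1.2888708 ]
side [[503.93263645   0.         320.31240258]
 [  0.         503.93263645 240.29377021]
 [  0.           0.           1.        ]] [-0.14548693  0.          0.          0.          0.        ] [ 2.07956341 -0.5369093   0.31888001] [-0.53758223  0.12497415  1.31281573]
```

View pics/top0.png

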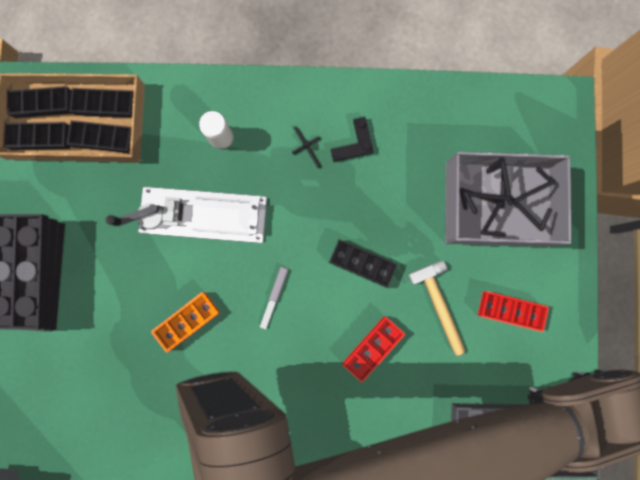

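View pics/side0.png

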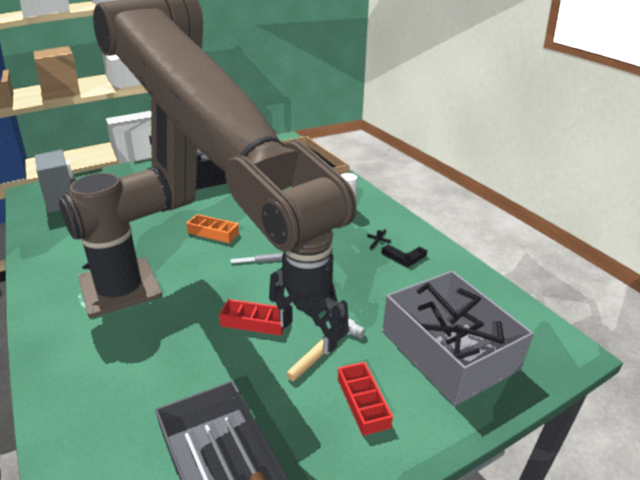

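The top view shows the moulding at about (367,263) and the fixture at about (203,215), with its lever post at about (113,220). The stop is at the right end. In the side view the arm hides both the moulding and the fixture.

```bash
cat > h.py <<'E'
import numpy as np, cv2
from workcell import env
def cal(d): return d["camera_matrix"],d["dist"],np.array(d["rvec"]),np.array(d["tvec"]).reshape(3)
def p2w(d,px,z):
    K,D,r,t=cal(d);R=cv2.Rodrigues(r)[0]
    u=cv2.undistortPoints(np.array(px,float).reshape(-1,1,2),K,np.array(D)).reshape(-1,2)
    c=-R.T@t;out=[]
    for a in u:
        v=R.T@np.array([a[0],a[1],1]);out.append(c+v*(z-c[2])/v[2])
    return np.array(out)
def w2p(d,P):
    K,D,r,t=cal(d);return cv2.projectPoints(np.array(P,float).reshape(-1,1,3),r,t,K,np.array(D))[0].reshape(-1,2)
def crop(d,x0,y0,x1,y1,s,name):
    im=cv2.resize(d["image"][y0:y1,x0:x1],None,fx=s,fy=s,interpolation=cv2.INTER_CUBIC)
    for x in range((x0+9)//10*10,x1,10):
        cv2.line(im,((x-x0)*s,0),((x-x0)*s,8 if x%50 else 16),(255,0,255),1)
        if x%20==0: cv2.putText(im,str(x),((x-x0)*s,22),0,.35,(0,0,255))
    for y in range((y0+9)//10*10,y1,10):
        cv2.line(im,(0,(y-y0)*s),(8,(y-y0)*s),(255,0,255),1)
        if y%20==0: cv2.putText(im,str(y),(10,(y-y0)*s),0,.35,(0,0,255))
    cv2.imwrite(name,im)
E
python3 - <<'E'
from h import *
d=env.get_image("top")
crop(d,100,170,280,255,4,"pics/fx.png");crop(d,320,230,420,300,7,"pics/mo.png")
print(p2w(d,[[367,263],[203,215],[113,220],[265,220]],0.03))
E
```

```text
[[ 0.46520202 -0.28052511  0.03      ]
 [ 0.56848967  0.11024428  0.03      ]
 [ 0.55107667  0.32546686  0.03      ]
 [ 0.56042544 -0.03730579  0.03      ]]
```

View pics/fx.png

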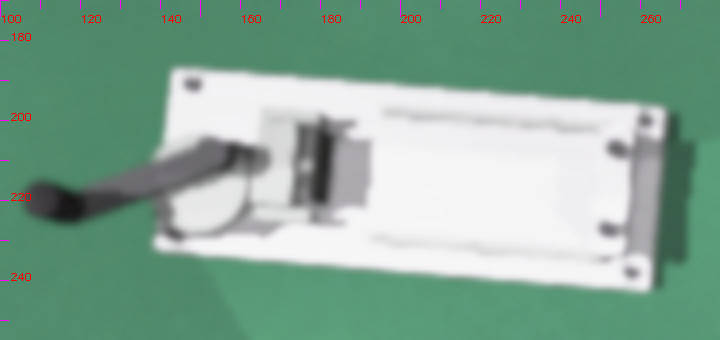

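View pics/mo.png

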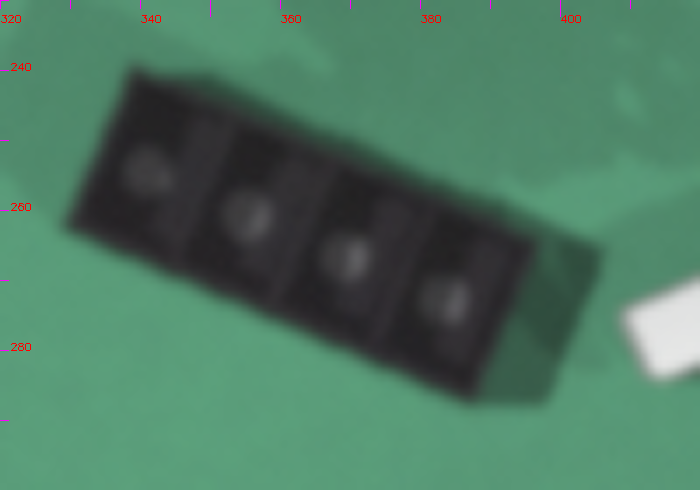

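```bash
python3 - <<'E'
from h import *
from scipy.optimize import least_squares
d=env.get_image("top")
K,D,r,t=cal(d);R=cv2.Rodrigues(r)[0];print("cam",-R.T@t)
def fit(px,loc,z,x0):
    loc=np.array(loc,float);px=np.array(px,float)
    def P(q):
        c,s=np.cos(q[2]),np.sin(q[2])
        return np.c_[q[0]+c*loc[:,0]-s*loc[:,1],q[1]+s*loc[:,0]+c*loc[:,1],np.full(len(loc),z)]
    o=least_squares(lambda q:(w2p(d,P(q))-px).ravel(),x0)
    print(o.x,np.degrees(o.x[2]),np.round(o.fun.reshape(-1,2),1));return o.x
# moulding: image left=+y, up=+x
m=fit([[338,239.5],[395.5,264],[386,287],[328.5,263]],[[.03,.075],[.03,-.075],[-.03,-.075],[-.03,.075]],.036,[.46,-.28,-.3])
f=fit([[142.5,187],[266,196.5],[263,242.5],[138,232]],[[.055,.18],[.055,-.12],[-.055,-.12],[-.055,.18]],.012,[.57,.08,0])
c,s=np.cos(f[2]),np.sin(f[2]);Rf=np.array([[c,-s],[s,c]])
loc=lambda px,z:np.round((p2w(d,px,z)[:,:2]-f[:2])@Rf*1000,1)
print("post top",loc([[108,219]],.104),"post base/arm end",loc([[118,222]],.058))
print("stop face top z42",loc([[260,205],[256.5,235]],.042), "z12",loc([[260,205],[256,235]],.012))
print("foot face z41",loc([[192,205],[192,222]],.041),loc([[184,205],[184,222]],.041))
E
```

```text
cam [ 0.41620338 -0.1634173   1.3235    ]
[ 0.46385602 -0.26826758 -0.37220948] -21.326032486907486 [[-0.6 -0.3]
 [ 0.9 -0. ]
 [ 0.7  0.6]
 [-1.  -0.3]]
[ 0.57044174  0.08637275 -0.0527312 ] -3.0212751190546654 [[ 0.5  0.1]
 [ 0.1  0.1]
 [-0.8 -0.4]
 [ 0.2  0.2]]
post top [[-36.8 221. ]] post base/arm end [[-38.  214.7]]
stop face top z42 [[  29.6 -110.5]
 [ -41.5 -108.5]] z12 [[  33.6 -107. ]
 [ -39.2 -103.8]]
foot face z41 [[ 17.2  49.6]
 [-22.9  45.6]] [[ 15.7  68.5]
 [-24.4  64.5]]
```

```bash
python3 - <<'E'
from h import *
d=env.get_image("top")
crop(d,160,185,280,250,6,"pics/fx2.png")
E
```

```text
(no output)
```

View pics/fx2.png

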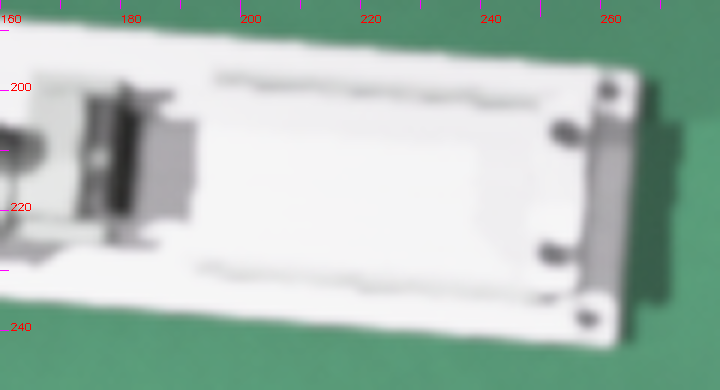

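```bash
python3 - <<'E'
from h import *
d=env.get_image("top")
im=d["image"].astype(float)
for k in range(3):
    im=im if k==0 else im+env.get_image("top")["image"]
im/=3
e=dict(d);e["image"]=np.clip((im-195)*255/60,0,255).astype(np.uint8)
crop(e,160,185,280,250,6,"pics/fx3.png")
f=np.array([ 0.57044174,0.08637275,-0.0527312]);c,s=np.cos(f[2]),np.sin(f[2]);Rf=np.array([[c,-s],[s,c]])
loc=lambda px,z:np.round((p2w(d,px,z)[:,:2]-f[:2])@Rf*1000,1)
print("foot",loc([[177.5,210],[178,210]],.041),loc([[182,210],[181.5,210]],.015))
print("stop back top",loc([[258.5,205],[256,233]],.042),"back bottom",loc([[264.5,205],[262,235]],.012))
W=lambda x,y,z:np.r_[f[:2]+Rf@np.array([x,y])/1000,z/1000]
for y in(-90,50): print(w2p(d,[W(36,y,18),W(-36,y,18)]))
E
```

```text
foot [[ 2.7 82.7]
 [ 2.8 81.5]] [[ 6.5 78.7]
 [ 6.4 79.9]]
stop back top [[  29.3 -107. ]
 [ -36.9 -106.9]] back bottom [[  34.5 -117.8]
 [ -38.1 -118.1]]
[[252.74797543 203.10153868]
 [250.07464384 232.97241987]]
[[194.74732513 198.5780261 ]
 [191.83464129 228.35364117]]
```

View pics/fx3.png

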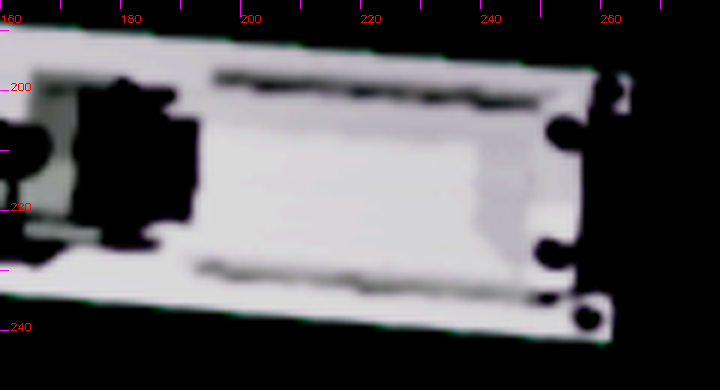

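>>> {"fn": "jog_arm", "kwargs": {"series": "100 0 0 1 -7; 100 0 0 1 -7; 100 0 0 1 -7; 100 0 0 1 -7; 100 0 0 1 -7", "squeeze": 35}}

```text
clock: 0.82
position: [0.2307, -0.6343, 0.1889]
ee_rot: [0.0, 0.886, 0.464, -0.0]
force: [-0.6, -0.0, 0.3]
opening: 0.0858
```

>>> {"fn": "jog_arm", "kwargs": {"series": "100 0 0 1 -7; 100 0 0 1 -6.7; 100 0 0 0 0"}}

```text
clock: 1.07
position: [0.2304, -0.6329, 0.1665]
ee_rot: [-0.002, 0.825, 0.565, 0.001]
force: [-0.1, 0.2, -0.4]
opening: 0.0857
```

```bash
cat >> h.py <<'E'
from scipy.spatial.transform import Rotation as Ro
def delta(pos,phi=None):
    o=env.get_obs();w,x,y,z=o["ee_rot"];R=Ro.from_quat([x,y,z,w]).as_matrix()
    dv=R.T@(np.array(pos)-o["position"])*100
    cp=np.degrees(np.arctan2(R[1,0],R[0,0]))
    print("t",round(o["clock"],2),"pos",np.round(o["position"],4),"phi",round(cp,2),"tilt",np.round(R[:,2],3),"F",np.round(o["force"],1),"open",round(o["opening"],4))
    print("delta tool cm",np.round(dv,2),"turn",None if phi is None else round(cp-phi,2))
f0=np.array([ 0.57044174,0.08637275,-0.0527312])
def F(x,y,z):
    c,s=np.cos(f0[2]),np.sin(f0[2]);x,y,z=x/1000,y/1000,z/1000
    return np.array([f0[0]+c*x-s*y,f0[1]+s*x+c*y,z])
E
python3 -c "
from h import *
delta([.4639,-.2683,.168],68.7)"
```

```text
t 1.07 pos [ 0.2304 -0.6329  0.1665] phi 68.79 tilt [-0.001  0.005 -1.   ] F [-0.1  0.2 -0.4] open 0.0857
delta tool cm [42.44  8.58 -0.  ] turn 0.09
```

>>> {"fn": "jog_arm", "kwargs": {"series": "100 3.8 0.77 0 0; 100 3.8 0.77 0 0; 100 3.8 0.77 0 0; 100 3.8 0.77 0 0; 100 3.8 0.77 0 0"}}

```text
clock: 1.48
position: [0.3364, -0.4702, 0.1702]
ee_rot: [0.001, 0.827, 0.562, -0.0]
force: [0.7, -0.1, 0.5]
opening: 0.0851
```

>>> {"fn": "jog_arm", "kwargs": {"series": "100 3.8 0.77 0 0; 100 3.8 0.77 0 0; 100 3.8 0.77 0 0; 100 3.8 0.77 0 0; 100 3.8 0.77 0 0"}}

```text
clock: 1.9
position: [0.4416, -0.3069, 0.1704]
ee_rot: [0.001, 0.827, 0.563, 0.0]
force: [1.2, -0.6, -0.6]
opening: 0.0849
```

>>> {"fn": "jog_arm", "kwargs": {"series": "100 2.2 0.4 0 0; 100 2.2 0.4 0 0; 100 0 0 0 0; 100 0 0 0 0"}}

```text
clock: 2.23
position: [0.4646, -0.2697, 0.1701]
ee_rot: [0.001, 0.826, 0.564, -0.0]
force: [-1.3, -0.0, 0.2]
opening: 0.0854
```

```bash
python3 -c "
from h import *
delta([.4639,-.2683,.168],68.7)
d=env.get_image('side');cv2.imwrite('pics/side1.png',d['image'])
print(w2p(d,[[.4639,-.2683,.036],[.4639,-.2683,0]]))
d=env.get_image('top');cv2.imwrite('pics/top1.png',d['image'])"
```

```text
t 2.23 pos [ 0.4646 -0.2697  0.1701] phi 68.7 tilt [ 0.001 -0.001 -1.   ] F [-1.3 -0.   0.2] open 0.0854
delta tool cm [ 0.1  -0.12  0.21] turn 0.0
[[319.84559008 281.02950525]
 [319.6302401  292.09917306]]
```

View pics/side1.png

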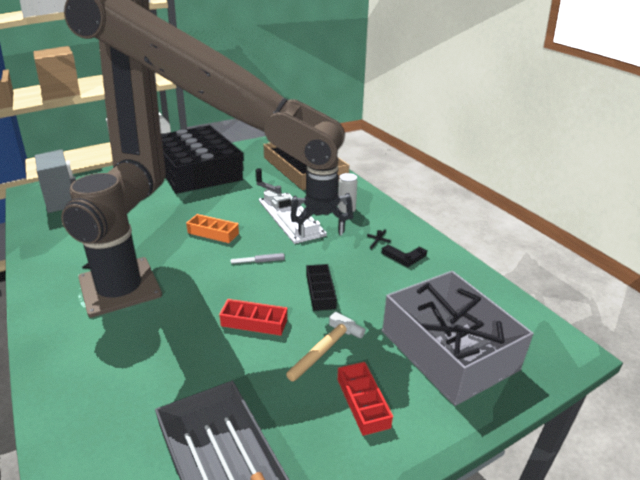

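View pics/top1.png

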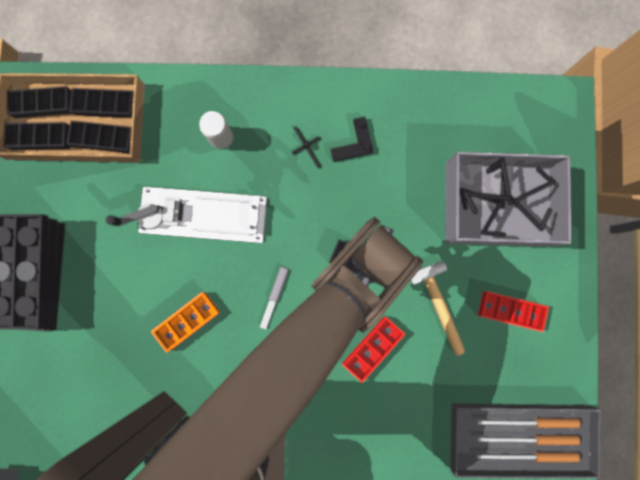

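In the side view the black moulding is now clear at about (320,287), and my projected centre is (320,281) to (320,292). I'll check the corners in an overlay.

```bash
python3 -c "
from h import *
d=env.get_image('side')
c,s=np.cos(-.3722),np.sin(-.3722)
P=[[.46386+c*x-s*y,-.26827+s*x+c*y,z] for z in(0.036,0) for x,y in((.03,.075),(.03,-.075),(-.03,-.075),(-.03,.075))]
u=w2p(d,P);print(np.round(u,1))
crop(d,280,245,360,325,8,'pics/ov.png')
im=cv2.imread('pics/ov.png')
for k,(a,b) in enumerate(u): cv2.drawMarker(im,(int((a+.5-280)*8),int((b+.5-245)*8)),(0,255,255) if k<4 else (255,255,0),0,10)
cv2.imwrite('pics/ov.png',im)"
```

```text
[[326.9 263.7]
 [336.2 298.3]
 [312.  300.2]
 [304.8 265.2]
 [326.6 274.5]
 [335.7 309.6]
 [311.9 311.5]
 [304.8 276.1]]
```

View pics/ov.png

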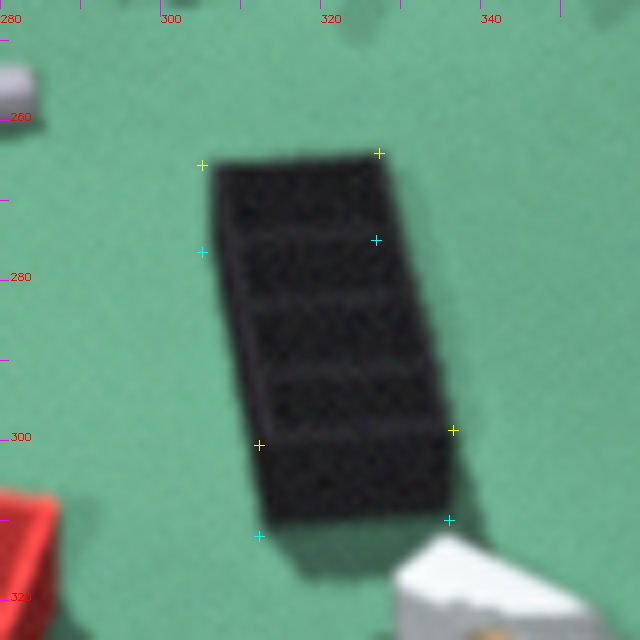

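>>> {"fn": "jog_arm", "kwargs": {"series": "100 0.1 -0.1 3.5 0; 100 0 0 3.5 0; 100 0 0 3.5 0; 100 0 0 2.5 0; 100 0 0 1.4 0"}}

```text
clock: 2.8
position: [0.4608, -0.2686, 0.0216]
ee_rot: [-0.003, 0.827, 0.563, -0.001]
force: [-0.5, 0.1, 0.1]
opening: 0.0855
```

>>> {"fn": "jog_arm", "kwargs": {"series": "100 0 0 0.9 0; 100 0 0 0 0; 50 0 0 0 0; 50 0 0 0 0; 50 0 0 0 0"}}

```text
clock: 3.22
position: [0.4648, -0.2703, 0.0184]
ee_rot: [0.002, 0.826, 0.564, 0.001]
force: [1.3, -1.0, -1.4]
opening: 0.0593
```

>>> {"fn": "jog_arm", "kwargs": {"series": "40 0 0 0 0; 40 0 0 0 0; 40 0 0 0 0; 40 0 0 0 0"}}

```text
clock: 3.55
position: [0.4647, -0.2702, 0.0183]
ee_rot: [0.002, 0.826, 0.564, 0.0]
force: [-0.1, -1.3, 7.2]
opening: 0.0595
```

>>> {"fn": "jog_arm", "kwargs": {"series": "40 0 0 -1 0; 40 0 0 -2.5 0; 40 0 0 -3.5 0; 40 0 0 -3.5 0; 40 0 0 -1.5 0"}}

```text
clock: 3.97
position: [0.4648, -0.2697, 0.1411]
ee_rot: [0.003, 0.826, 0.564, 0.001]
force: [0.5, -0.8, -1.7]
opening: 0.0595
```

```bash
python3 -c "
from h import *
print(F(0,-3,140)); delta(F(0,-3,140),87-0.02)
d=env.get_image('side');crop(d,240,130,420,310,4,'pics/lift.png')"
```

```text
[0.57028362 0.08337692 0.14      ]
t 3.97 pos [ 0.4648 -0.2697  0.1411] phi 68.71 tilt [ 0.005 -0.004 -1.   ] F [ 0.5 -0.8 -1.7] open 0.0595
delta tool cm [ 3.673e+01 -3.000e+00  3.000e-02] turn -18.27
```

View pics/lift.png

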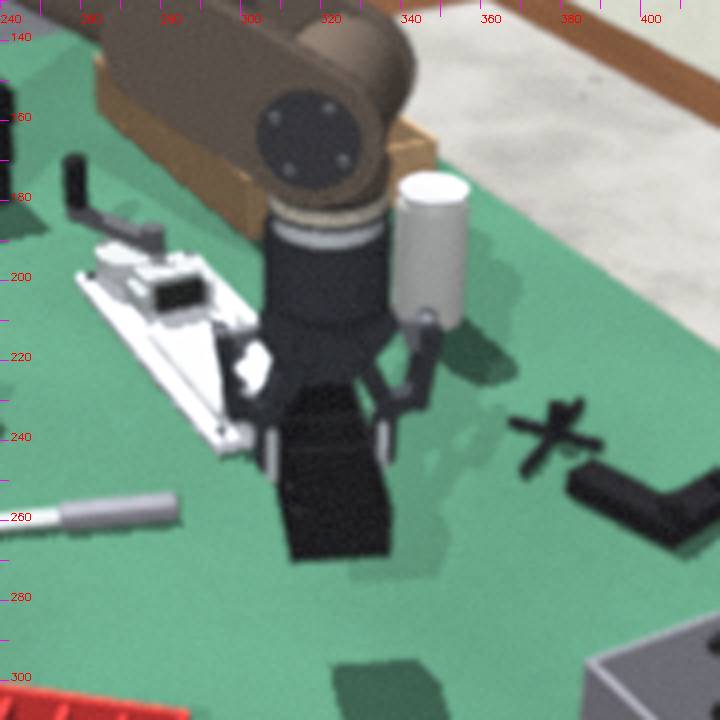

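>>> {"fn": "jog_arm", "kwargs": {"series": "40 0 0 0 -6.1; 40 0 0 0 -6.1; 40 0 0 0 -6.1; 40 2.5 0.6 0 0; 40 3.6 0.87 0 0"}}

```text
clock: 4.43
position: [0.4802, -0.2094, 0.135]
ee_rot: [-0.001, 0.727, 0.687, -0.0]
force: [0.8, 0.6, -1.7]
opening: 0.0591
```

>>> {"fn": "jog_arm", "kwargs": {"series": "40 3.6 0.87 0 0; 40 3.6 0.87 0 0; 40 3.6 0.87 0 0; 40 3.6 0.87 0 0; 40 3.6 0.87 0 0"}}

```text
clock: 4.85
position: [0.533, -0.029, 0.1347]
ee_rot: [-0.001, 0.725, 0.688, -0.001]
force: [0.3, 0.9, -1.5]
opening: 0.0592
```

>>> {"fn": "jog_arm", "kwargs": {"series": "40 3.6 0.87 0 0; 40 3.6 0.87 0 0; 40 2.5 0.6 0 0; 40 1 0.3 0 0; 40 0 0 0 0"}}

```text
clock: 5.27
position: [0.5654, 0.0762, 0.1349]
ee_rot: [-0.001, 0.724, 0.69, -0.001]
force: [-0.2, -0.4, -1.9]
opening: 0.059
```

```bash
python3 -c "
from h import *
delta(F(0,-3,140),87-0.02)
d=env.get_image('side');crop(d,220,140,360,260,5,'pics/ap.png')
d=env.get_image('top');cv2.imwrite('pics/top2.png',d['image'])"
```

```text
t 5.27 pos [0.5654 0.0762 0.1349] phi 87.19 tilt [-0.003  0.    -1.   ] F [-0.2 -0.4 -1.9] open 0.059
delta tool cm [ 0.74  0.45 -0.51] turn 0.21
```

View pics/ap.png

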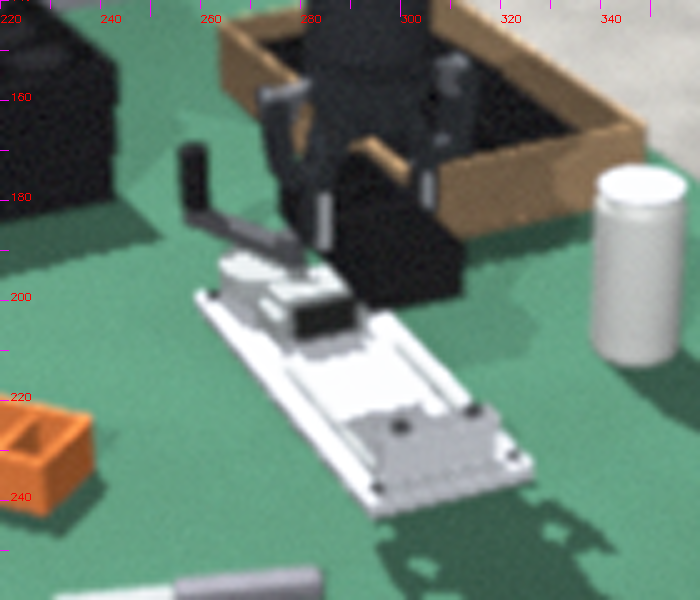

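View pics/top2.png

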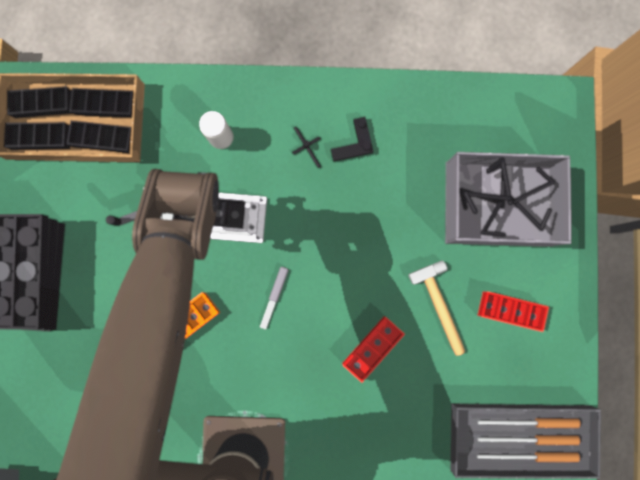

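```bash
python3 -c "
from h import *
d=env.get_image('top');crop(d,190,180,280,255,8,'pics/t3.png')
d=env.get_image('side');crop(d,270,165,340,245,9,'pics/s3.png')
for y in (-85,-90,-95,-107,-112): print(y,np.round(w2p(d,[F(38,y,42),F(-38,y,42),F(-38,y,12),F(38,y,12)]),1).tolist())
print('plate',np.round(w2p(d,[F(55,-120,12),F(-55,-120,12),F(55,180,12),F(-55,180,12)]),1).tolist())
for y in (76,80,84): print('foot',y,np.round(w2p(d,[F(22,y,41),F(-22,y,41),F(-22,y,15),F(22,y,15)]),1).tolist())
"
```

```text
-85 [[316.8, 220.4], [294.1, 225.7], [294.2, 234.2], [316.6, 228.8]]
-90 [[317.5, 221.1], [294.8, 226.5], [294.9, 235.0], [317.3, 229.6]]
-95 [[318.2, 221.9], [295.4, 227.2], [295.5, 235.8], [318.1, 230.3]]
-107 [[319.9, 223.7], [297.1, 229.1], [297.2, 237.6], [319.8, 232.1]]
-112 [[320.7, 224.4], [297.8, 229.9], [297.9, 238.4], [320.5, 232.9]]
plate [[326.7, 232.9], [293.8, 241.0], [287.8, 192.8], [258.4, 198.8]]
foot 76 [[291.0, 199.7], [278.6, 202.3], [278.8, 209.3], [291.1, 206.6]]
foot 80 [[290.5, 199.2], [278.2, 201.8], [278.4, 208.8], [290.6, 206.1]]
foot 84 [[290.0, 198.7], [277.7, 201.3], [277.9, 208.2], [290.1, 205.6]]
```

View pics/t3.png

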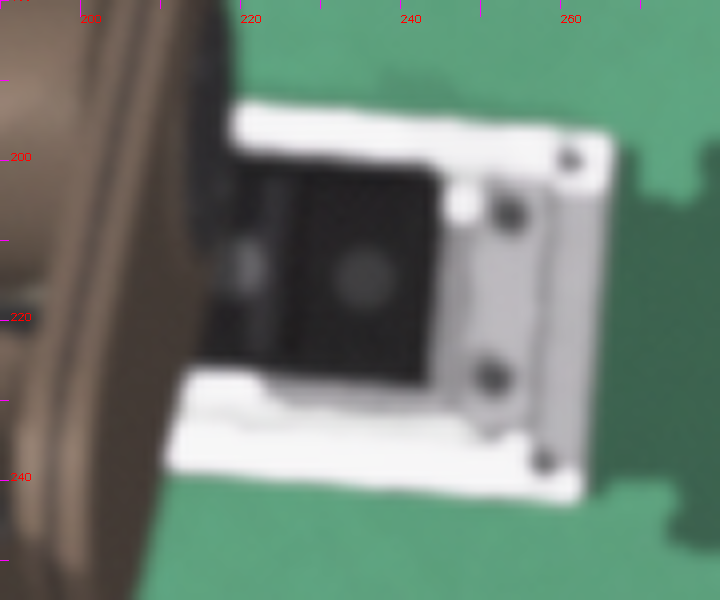

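View pics/s3.png

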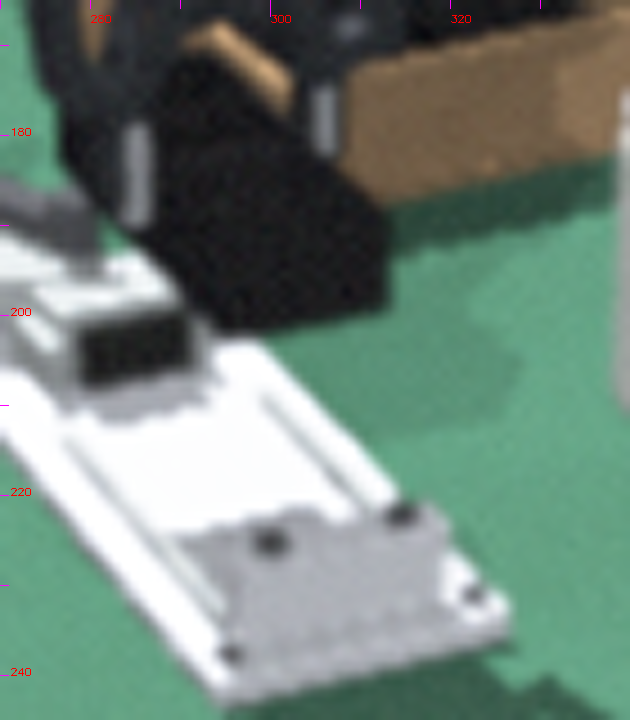

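```bash
python3 -c "
from h import *
d=env.get_image('top')
c,s=np.cos(f0[2]),np.sin(f0[2]);Rf=np.array([[c,-s],[s,c]])
loc=lambda px,z:np.round((p2w(d,px,z)[:,:2]-f0[:2])@Rf*1000,1)
print('mould end',loc([[244.7,201],[242.8,228]],.153))
print('stop front top',loc([[247.5,215]],.042),'back',loc([[256.3,215]],.042))
o=env.get_obs();print('tcp',(o['position'][:2]-f0[:2])@Rf*1000)
"
```

```text
mould end [[ 20.9 -89.7]
 [-37.4 -90.9]]
stop front top [[  3.7 -83.3]] back [[   5.4 -103.9]]
tcp [ -3.95267877 -13.9361979 ]
```

>>> {"fn": "jog_arm", "kwargs": {"series": "40 1.15 0.6 1 0.2; 40 0 0 2 0; 40 0 0 2 0; 40 0 0 1 0; 40 0 0 0 0"}}

```text
clock: 5.93
position: [0.5704, 0.0842, 0.0732]
ee_rot: [-0.002, 0.727, 0.686, -0.002]
force: [-0.6, -0.7, -2.1]
opening: 0.0594
```

```bash
cat >> h.py <<'E'
_c,_s=np.cos(f0[2]),np.sin(f0[2]);Rf=np.array([[_c,-_s],[_s,_c]])
def loc(d,px,z): return np.round((p2w(d,px,z)[:,:2]-f0[:2])@Rf*1000,1)
def tcpf(): 
    o=env.get_obs();print('tcp in fixture',np.round((o['position'][:2]-f0[:2])@Rf*1000,1),np.round(o['position'][2]*1000,1))
E
python3 -c "
from h import *
tcpf();delta(F(2,-3,30),87-.02)
d=env.get_image('top');crop(d,190,180,280,255,8,'pics/t4.png')
d=env.get_image('side');crop(d,260,165,340,245,9,'pics/s4.png')
"
```

```text
tcp in fixture [ 0.1 -2.1] 73.2
t 5.93 pos [0.5704 0.0842 0.0732] phi 86.69 tilt [-0.006  0.    -1.   ] F [-0.6 -0.7 -2.1] open 0.0594
delta tool cm [-0.08  0.22  4.32] turn -0.29
```

View pics/t4.png

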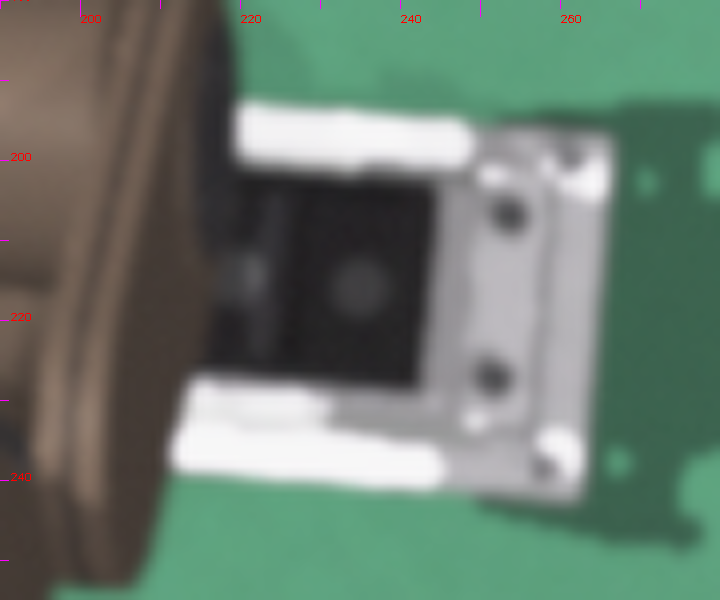

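View pics/s4.png

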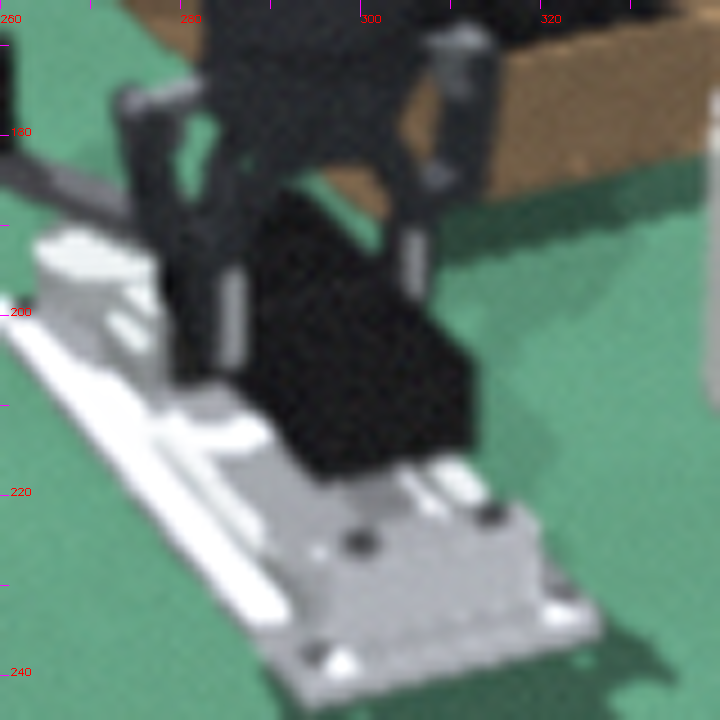

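```bash
python3 -c "
from h import *
d=env.get_image('top')
print(loc(d,[[243.8,203],[241.5,228.5]],.0915), 'rails', loc(d,[[220,200],[220,230.5]],.018))
print('plate edges',loc(d,[[240,194.7],[240,240]],.012))
print('bolts',loc(d,[[252.3,207],[250.7,227]],.042))
d=env.get_image('side')
print('side',loc(d,[[295.7,218],[312.5,215]],.055),loc(d,[[312.5,205]],.0915))
print('side plate end',loc(d,[[326,233.5],[294,242.3]],.012))
"
```

```text
[[ 24.7 -79.2]
 [-33.4 -79.3]] rails [[ 37.3 -11. ]
 [-35.8 -17.8]]
plate edges [[ 54.7 -56.8]
 [-54.2 -66.7]]
bolts [[ 23.5 -92.9]
 [-23.8 -93.3]]
side [[-23.7 -65.1]
 [ 30.7 -69.8]] [[ 29.1 -72.5]]
side plate end [[  51.6 -122.2]
 [ -57.3 -126.9]]
```

```bash
python3 -c "
from h import *
import cv2
P=lambda cx,cy,zb:[F(cx+a,cy-75,zb+h) for a,h in((-30,36),(30,36),(30,0),(-30,0))]
for n,b in(('top',(190,180,280,255,8)),('side',(260,165,340,245,9))):
    d=env.get_image(n);crop(d,*b,'pics/o_%s.png'%n);im=cv2.imread('pics/o_%s.png'%n)
    def dr(p,col):
        for a,q in w2p(d,p): cv2.drawMarker(im,(int((a+.5-b[0])*b[4]),int((q+.5-b[1])*b[4])),col,0,10)
    dr(P(0,-4,55),(0,255,255))
    dr([F(a,y,12) for a in(-55,55) for y in(-120,)],(255,0,0))
    dr([F(a,-107,42) for a in(-38,38)],(0,0,255))
    dr([F(a,-107,12) for a in(-38,38)],(0,0,255))
    cv2.imwrite('pics/o_%s.png'%n,im)
"
```

```text
(no output)
```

View pics/o_top.png

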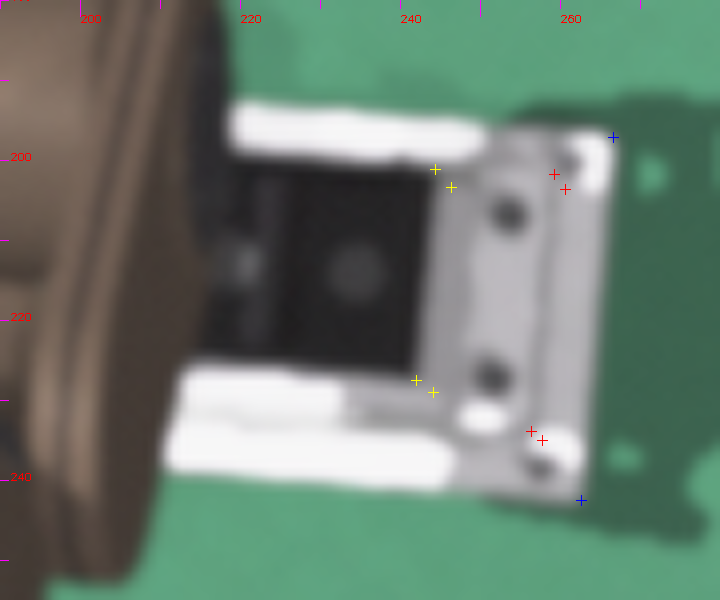

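View pics/o_side.png

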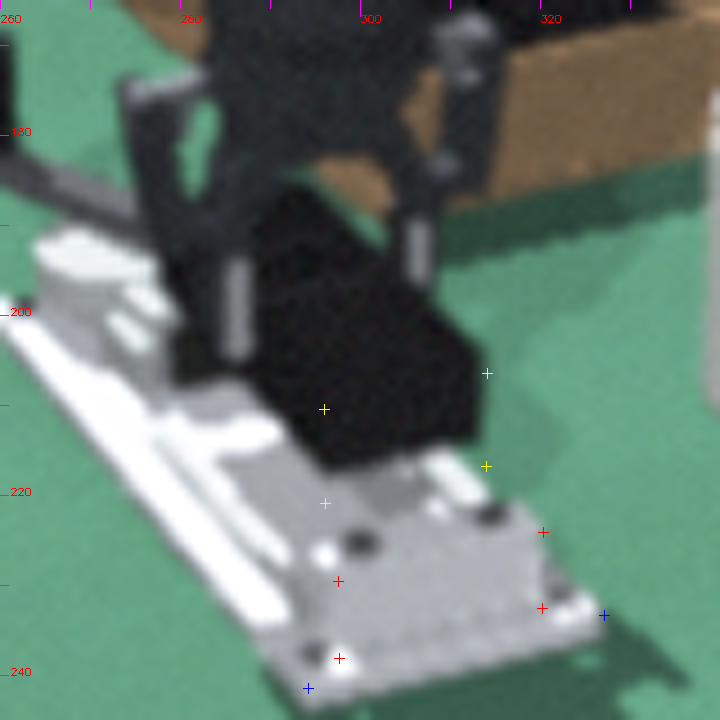

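>>> {"fn": "jog_arm", "kwargs": {"series": "40 0 0 0 0; 40 0 0 0 0; 40 0 0 0 0; 40 0 0 0 0; 40 0 0 0 0"}}

```text
clock: 6.65
position: [0.5729, 0.0854, 0.0764]
ee_rot: [0.0, 0.727, 0.687, 0.0]
force: [-0.1, -0.0, -1.6]
opening: 0.0596
```

```bash
python3 -c "
from h import *
tcpf();delta(F(0,-3,73),87-.02)
d=env.get_image('side');crop(d,260,165,340,245,9,'pics/s5.png')
print('tips',w2p(d,[F(-30,-13,65),F(-42,-13,65),F(30,-13,65)]))
tcpf()
d=env.get_image('top');crop(d,190,180,280,255,8,'pics/t5.png')
tcpf()
"
```

```text
tcp in fixture [ 2.5 -0.9] 76.4
t 6.65 pos [0.5729 0.0854 0.0764] phi 86.79 tilt [ 0.  0. -1.] F [-0.1 -0.  -1.6] open 0.0596
delta tool cm [-0.21 -0.25  0.34] turn -0.19
tips [[286.97147125 208.09488862]
 [283.40542662 208.87316529]
 [304.50553897 204.27695076]]
tcp in fixture [ 2.4 -0.9] 76.4
tcp in fixture [ 2.4 -0.9] 76.3
```

View pics/s5.png

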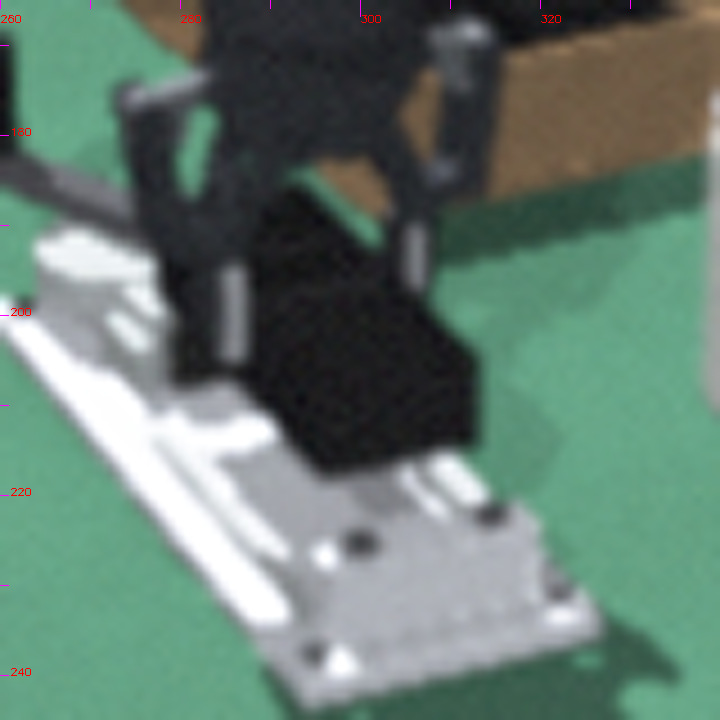

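View pics/t5.png

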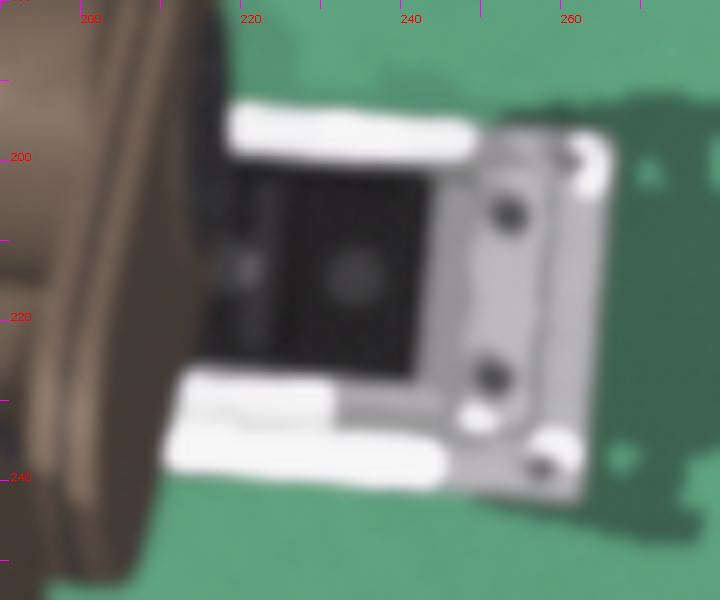

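```bash
python3 -c "
from h import *
d=env.get_image('top')
print('top',loc(d,[[243.7,202],[241,227.4]],.094))
d=env.get_image('side')
for z in(.050,.058,.066): print('side bottom',z,loc(d,[[295.9,217.7],[312.6,214.6]],z),'top',loc(d,[[312.6,205]],z+.036))
print(w2p(d,[F(-27.5,-79,z) for z in(50,58,66,74)]))
print('stop back top',loc(d,[[318.6,223],[296,228.5]],.042),'plate',loc(d,[[326,234.3],[294.3,243.4],[259.5,199]],.012))
"
```

```text
top [[ 26.6 -79.2]
 [-31.2 -78.3]]
side bottom 0.05 [[-18.9 -55.6]
 [ 36.  -59.6]] top [[ 33.8 -63.4]]
side bottom 0.058 [[-24.5 -68.6]
 [ 29.7 -72.5]] top [[ 27.3 -76.9]]
side bottom 0.066 [[-30.2 -81.5]
 [ 23.5 -85.4]] top [[ 20.7 -90.4]]
[[296.441177   221.75573729]
 [296.4183714  219.45521064]
 [296.39558686 217.14214349]
 [296.37282528 214.81647618]]
stop back top [[  36.1 -101.6]
 [ -39.5 -102.5]] plate [[  49.5 -126.4]
 [ -58.9 -132.8]
 [ -52.1  177.4]]
```

>>> {"fn": "jog_arm", "kwargs": {"series": "40 0 0 1 0; 40 0 0 1 0; 40 0 0 1 0; 40 0 0 0.6 0; 40 0 0 0 0"}}

```text
clock: 7.27
position: [0.5708, 0.0853, 0.0374]
ee_rot: [-0.002, 0.727, 0.687, -0.002]
force: [0.6, 0.5, -2.6]
opening: 0.0596
```

>>> {"fn": "jog_arm", "kwargs": {"series": "40 0 0 0 0; 40 0 0 0 0; 40 0 0 0 0; 40 0 0 0 0"}}

```text
clock: 7.6
position: [0.5734, 0.0853, 0.041]
ee_rot: [0.0, 0.727, 0.687, 0.0]
force: [-0.0, 0.2, -2.5]
opening: 0.0589
```

```bash
python3 -c "
from h import *
tcpf();delta(F(0,-3,30),87-.02)
d=env.get_image('side');crop(d,260,165,340,245,9,'pics/s6.png')
d=env.get_image('top');crop(d,190,180,280,255,8,'pics/t6.png')
"
```

```text
tcp in fixture [ 3.  -0.9] 41.0
t 7.6 pos [0.5734 0.0853 0.041 ] phi 86.79 tilt [ 0.001 -0.    -1.   ] F [-0.   0.2 -2.5] open 0.0589
delta tool cm [-0.21 -0.3   1.1 ] turn -0.19
```

View pics/s6.png

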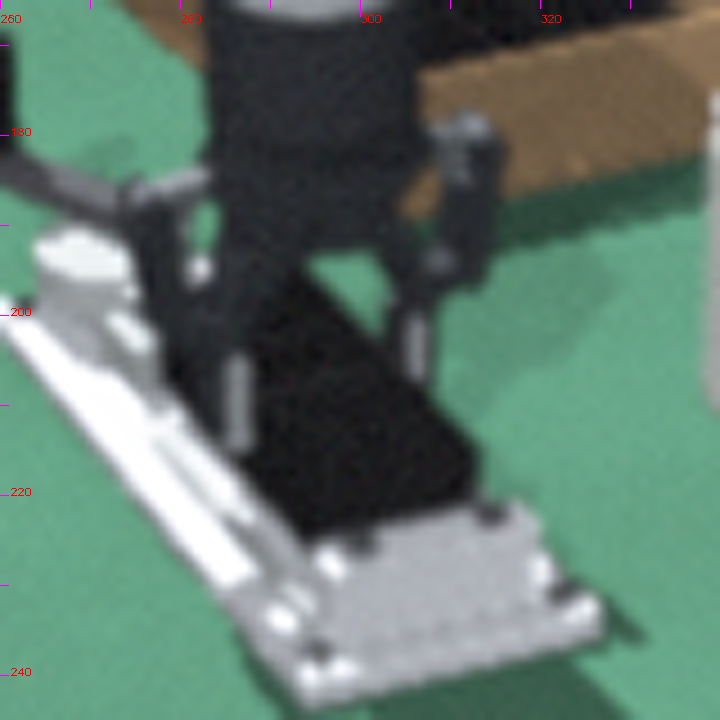

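View pics/t6.png

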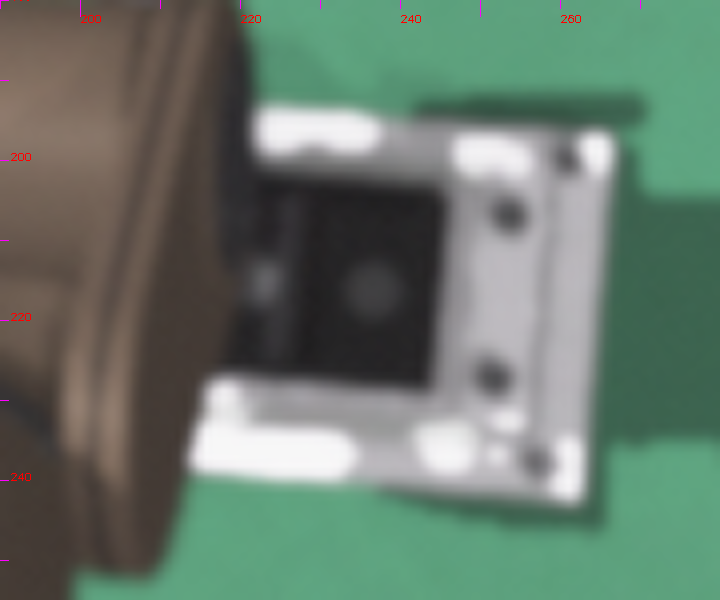

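```bash
python3 -c "
from h import *
d=env.get_image('top')
print('top',loc(d,[[244.7,203.7],[243,228.7]],.059),'stop front',loc(d,[[247.6,215]],.042),loc(d,[[256.5,215]],.042))
"
```

```text
top [[ 27.6 -76.8]
 [-30.7 -78.1]] stop front [[  3.8 -83.5]] [[   5.4 -104.4]]
```

>>> {"fn": "jog_arm", "kwargs": {"series": "40 0 0 0.3 0; 40 0 0 0.2 0; 40 0 0 0.2 0; 40 0 0 0.1 0; 40 0 0 0 0"}}

```text
clock: 8.17
position: [0.5725, 0.0853, 0.0318]
ee_rot: [-0.0, 0.727, 0.687, -0.0]
force: [-0.4, -0.6, -3.1]
opening: 0.059
```

>>> {"fn": "jog_arm", "kwargs": {"series": "40 0 0 0.1 0; 40 0 0 0.1 0; 40 0 0 0 0; 40 0 0 0 0; 40 0 0 0 0"}}

```text
clock: 8.58
position: [0.573, 0.0853, 0.0304]
ee_rot: [0.0, 0.727, 0.687, 0.0]
force: [0.6, 0.2, -1.3]
opening: 0.0593
```

>>> {"fn": "jog_arm", "kwargs": {"series": "40 0 0 0.1 0; 40 0 0 0 0; 40 0 0 0 0; 40 0 0 0 0; 40 0 0 0 0"}}

```text
clock: 9.0
position: [0.5731, 0.0853, 0.0303]
ee_rot: [0.0, 0.727, 0.687, -0.0]
force: [-3.8, -0.3, 5.8]
opening: 0.0592
```

>>> {"fn": "jog_arm", "kwargs": {"series": "40 0 0 0.1 0; 40 0 0 0 0; 40 0 0 0 0; 40 0 0 0 0; 40 0 0 0 0"}}

```text
clock: 9.42
position: [0.5731, 0.0853, 0.0303]
ee_rot: [-0.0, 0.727, 0.687, -0.0]
force: [-6.1, -0.0, 11.0]
opening: 0.0586
```

>>> {"fn": "jog_arm", "kwargs": {"series": "40 0 0 -0.1 0; 90 0 0 0 0; 90 0 0 0 0; 90 0 0 0 0; 90 0 0 0 0"}}

```text
clock: 9.83
position: [0.5728, 0.0853, 0.0291]
ee_rot: [-0.0, 0.727, 0.687, -0.0]
force: [-0.3, 0.6, -0.6]
opening: 0.0765
```

>>> {"fn": "jog_arm", "kwargs": {"series": "95 0 0 -1 0; 95 0 0 -2.5 0; 95 0 0 -4 0; 95 0 0 -4 0; 95 0 0 -4 0"}}

```text
clock: 10.25
position: [0.5724, 0.0853, 0.1863]
ee_rot: [-0.0, 0.727, 0.687, -0.0]
force: [0.2, 0.6, -0.0]
opening: 0.0809
```

>>> {"fn": "jog_arm", "kwargs": {"series": "95 -4 0 0 0; 95 -4 0 0 0; 95 -4 0 0 0; 95 -4 0 0 0; 95 -4 0 0 0"}}

```text
clock: 10.67
position: [0.5614, -0.116, 0.1854]
ee_rot: [0.001, 0.726, 0.687, 0.0]
force: [1.2, -0.2, -0.2]
opening: 0.0812
```

```bash
python3 -c "
from h import *
tcpf()
d=env.get_image('side');crop(d,220,140,360,260,5,'pics/s7.png')
d=env.get_image('top');crop(d,100,170,280,255,4,'pics/t7.png');crop(d,165,185,275,250,7,'pics/t7b.png')
"
```

```text
tcp in fixture [   1.6 -202.6] 185.4
```

View pics/s7.png

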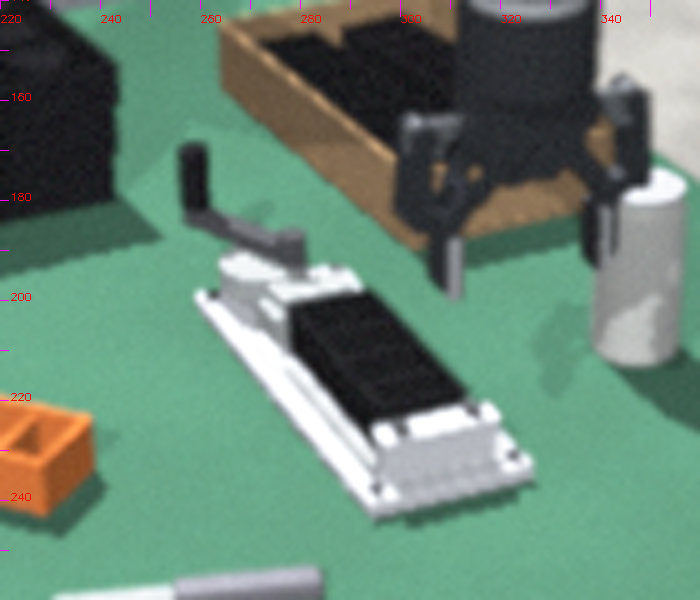

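View pics/t7.png

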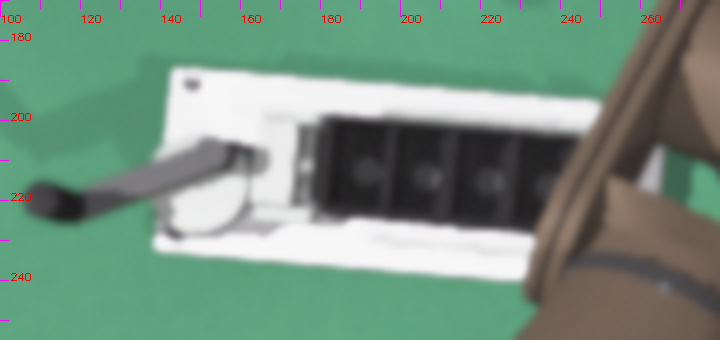

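View pics/t7b.png

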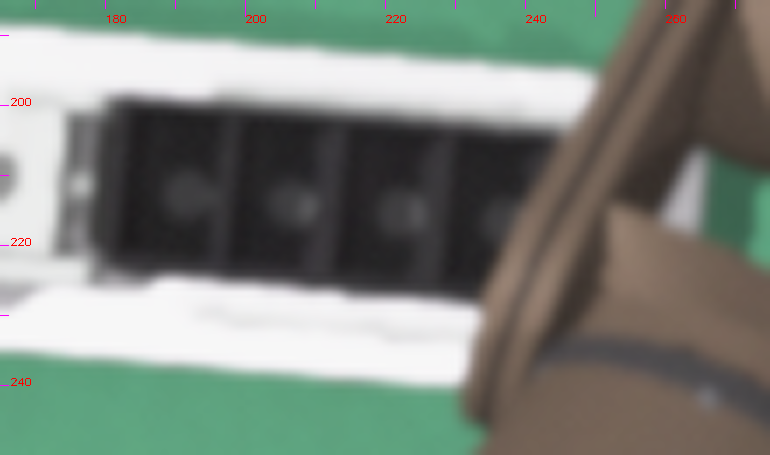

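```bash
python3 -c "
from h import *
d=env.get_image('side');crop(d,240,155,300,215,10,'pics/s8.png')
print('side post top',loc(d,[[256.8,169.5]],.104),'bot',loc(d,[[258.5,183.5]],.058), w2p(d,[F(-37,217,104),F(-37,217,58)]))
d=env.get_image('top');crop(d,100,195,160,240,10,'pics/t8.png')
print(w2p(d,[F(-37,217,104),F(-37,217,58)]))
"
```

```text
side post top [[-42.3 218.3]] bot [[-43.9 203.2]] [[258.38059359 169.3736305 ]
 [258.97856045 181.56170952]]
[[109.74698325 219.22195274]
 [117.08722808 221.48268673]]
```

View pics/s8.png

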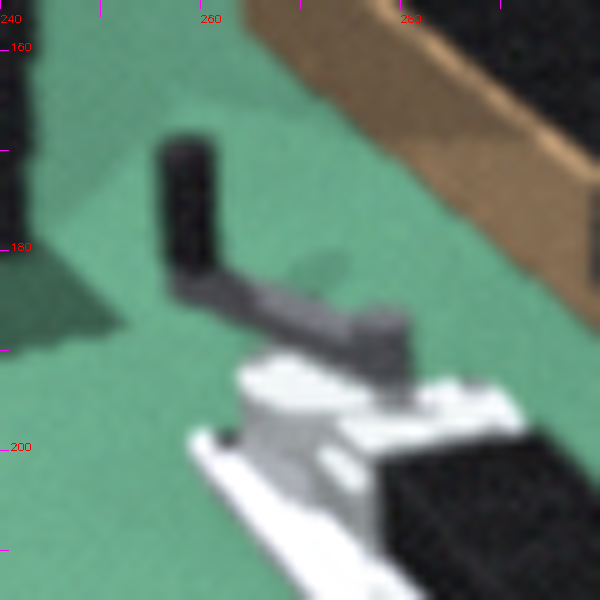

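View pics/t8.png

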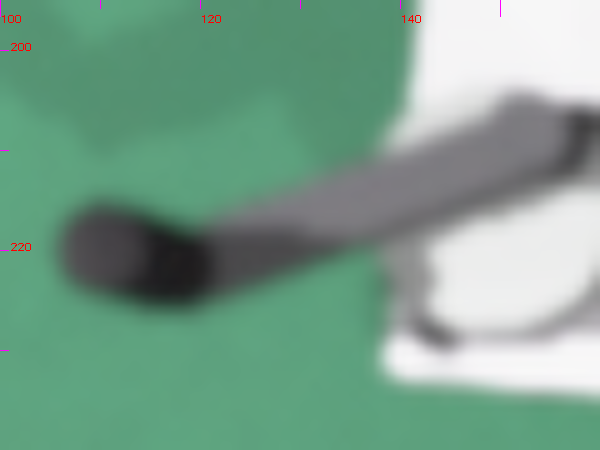

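>>> {"fn": "jog_arm", "kwargs": {"series": "95 4.1 -0.35 0 0; 95 4.1 -0.35 0 0; 95 4.1 -0.35 0 0; 95 4.1 -0.35 0 0; 95 4.1 -0.35 0 0"}}

```text
clock: 11.28
position: [0.5547, 0.0948, 0.1847]
ee_rot: [-0.0, 0.726, 0.688, 0.0]
force: [1.5, -0.6, -0.3]
opening: 0.081
```

>>> {"fn": "jog_arm", "kwargs": {"series": "95 4.1 -0.35 0 0; 95 4.1 -0.35 0 0; 95 4.1 -0.35 0 0; 95 4.1 -0.35 0 0; 95 4.1 -0.35 0 0"}}

```text
clock: 11.7
position: [0.548, 0.3008, 0.1847]
ee_rot: [-0.0, 0.726, 0.688, 0.0]
force: [0.9, 0.5, -0.3]
opening: 0.0815
```

>>> {"fn": "jog_arm", "kwargs": {"series": "95 0 0 0 -6.9; 95 0 0 0 -6.9; 95 0 0 0 -6.9; 95 0 0 0 -6.9; 95 0 0 0 0"}}

```text
clock: 12.12
position: [0.5484, 0.2988, 0.1844]
ee_rot: [-0.0, 0.54, 0.842, -0.0]
force: [-0.5, -0.2, -0.1]
opening: 0.0812
```

>>> {"fn": "jog_arm", "kwargs": {"series": "95 0 0 0 0; 95 0 0 0 0; 95 0 0 0 0"}}

```text
clock: 12.37
position: [0.5493, 0.2974, 0.1844]
ee_rot: [-0.0, 0.542, 0.84, 0.0]
force: [-0.8, -0.2, 1.0]
opening: 0.0813
```

```bash
python3 -c "
from h import *
tcpf();delta(F(-36,217,80),114.3-3)
"
```

```text
tcp in fixture [-32.2 209.6] 184.4
t 12.37 pos [0.5493 0.2974 0.1844] phi 114.32 tilt [-0.  0. -1.] F [-0.8 -0.2  1. ] open 0.0813
delta tool cm [ 0.83  0.   10.44] turn 3.02
```

>>> {"fn": "jog_arm", "kwargs": {"series": "95 0.83 0 2 3; 95 0 0 3 0; 95 0 0 3 0; 95 0 0 2.4 0; 95 0 0 0 0"}}

```text
clock: 12.78
position: [0.5421, 0.3029, 0.074]
ee_rot: [-0.003, 0.564, 0.826, -0.005]
force: [-0.5, -0.2, -0.6]
opening: 0.0812
```

>>> {"fn": "jog_arm", "kwargs": {"series": "95 0 0 0 0; 95 0 0 0 0; 60 0 0 0 0; 40 0 0 0 0; 40 0 0 0 0"}}

```text
clock: 13.2
position: [0.5473, 0.3049, 0.0823]
ee_rot: [0.001, 0.564, 0.826, 0.001]
force: [0.1, 0.0, 0.5]
opening: 0.0466
```

```bash
python3 -c "
from h import *
tcpf();delta(F(-36,217,80),114.3-3)
d=env.get_image('side');crop(d,220,120,300,200,8,'pics/s9.png')
"
```

```text
tcp in fixture [-34.6 217. ] 82.3
t 13.2 pos [0.5473 0.3049 0.0823] phi 111.38 tilt [ 0.003  0.001 -1.   ] F [0.1 0.  0.5] open 0.0466
delta tool cm [ 0.06 -0.13  0.23] turn 0.08
```

View pics/s9.png

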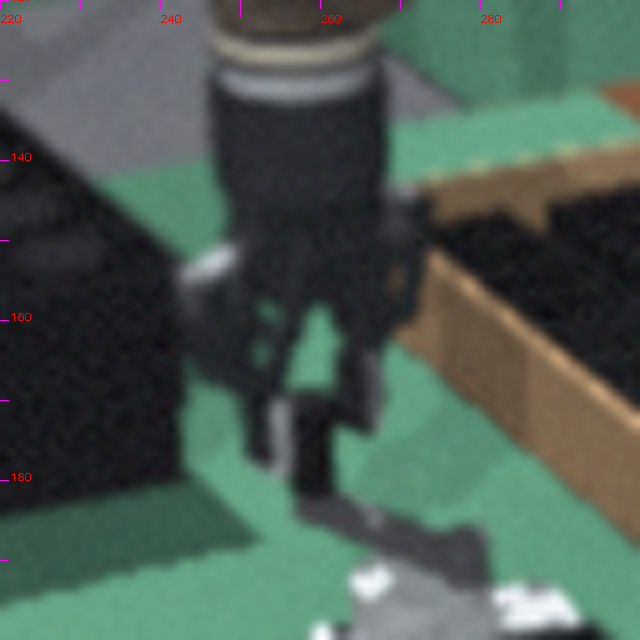

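>>> {"fn": "jog_arm", "kwargs": {"series": "40 0 -0.7 0 0; 40 0 0 0 0; 40 0 0 0 0; 15 0 0 0 0; 15 0 0 0 0", "squeeze": 25}}

```text
clock: 13.67
position: [0.5421, 0.3032, 0.0821]
ee_rot: [0.002, 0.564, 0.826, 0.003]
force: [5.6, 3.4, 1.0]
opening: 0.0213
```

>>> {"fn": "jog_arm", "kwargs": {"series": "15 0 0 0 0; 15 0 0 0 0; 15 0 0 0 0; 15 0 0 0 0; 15 0 0 0 0"}}

```text
clock: 14.08
position: [0.5421, 0.3032, 0.0821]
ee_rot: [0.002, 0.564, 0.826, 0.003]
force: [4.3, 3.8, 1.7]
opening: 0.0213
```

```bash
cat >> h.py <<'E'
def lev():
    o=env.get_obs();p=(o['position'][:2]-f0[:2])@Rf*1000-np.array([0,135]);a=np.degrees(np.arctan2(p[1],p[0]))%360
    print('lever r',round(np.hypot(*p),1),'psi',round(a,2),'theta',round(np.radians(a-100),3))
E
python3 -c "
from h import *
tcpf();lev();delta(F(-36,217,80),114.3-3)
d=env.get_image('side');crop(d,220,120,300,200,8,'pics/s10.png')
d=env.get_image('top');crop(d,165,185,275,250,7,'pics/t10.png')
"
```

```text
tcp in fixture [-39.7 215. ] 82.1
lever r 89.3 psi 116.39 theta 0.286
t 14.08 pos [0.5421 0.3032 0.0821] phi 111.37 tilt [ 0.006  0.003 -1.   ] F [4.3 3.8 1.7] open 0.0213
delta tool cm [0.03 0.42 0.21] turn 0.07
```

View pics/s10.png

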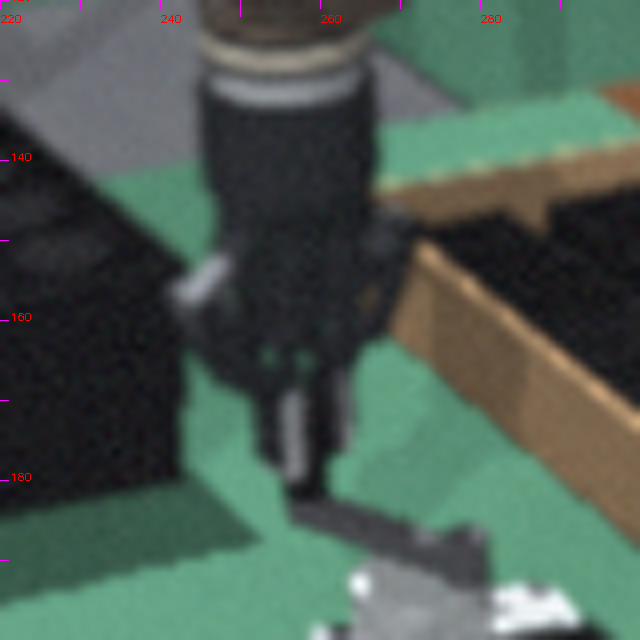

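View pics/t10.png

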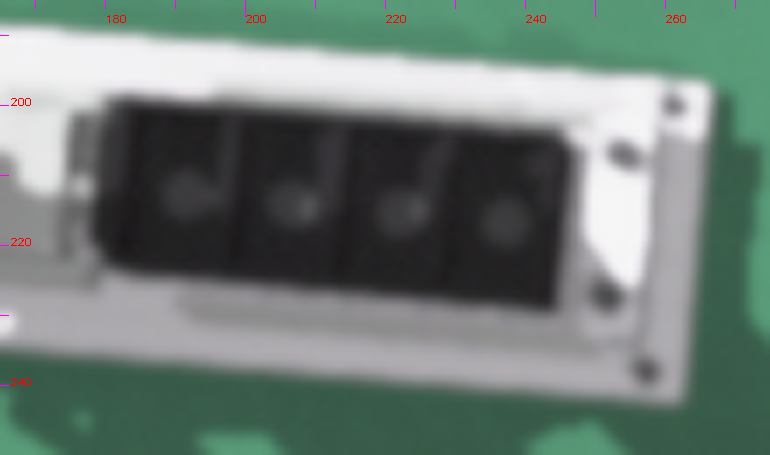

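>>> {"fn": "jog_arm", "kwargs": {"series": "15 -0.04 -0.63 0 -4; 15 -0.04 -0.63 0 -4; 15 -0.04 -0.63 0 -4; 15 -0.04 -0.63 0 -4; 15 -0.04 -0.63 0 -4"}}

```text
clock: 14.6
position: [0.5167, 0.2854, 0.0821]
ee_rot: [0.004, 0.41, 0.912, 0.003]
force: [9.2, 0.8, -0.7]
opening: 0.021
```

>>> {"fn": "jog_arm", "kwargs": {"series": "15 0 0 0 0; 15 0 0 0 0; 15 0 0 0 0; 15 0 0 0 0"}}

```text
clock: 14.93
position: [0.5161, 0.2847, 0.082]
ee_rot: [0.003, 0.411, 0.912, 0.001]
force: [5.3, -2.1, 2.0]
opening: 0.0211
```

```bash
python3 -c "
from h import *
tcpf();lev();delta(F(-36,217,80),114.3-3)
d=env.get_image('side');crop(d,230,120,330,240,5,'pics/s11.png')
d=env.get_image('top');crop(d,165,185,275,250,7,'pics/t11.png')
"
```

```text
tcp in fixture [-64.7 195.2] 82.0
lever r 88.4 psi 137.06 theta 0.647
t 14.93 pos [0.5161 0.2847 0.082 ] phi 131.48 tilt [ 0.007  0.    -1.   ] F [ 5.3 -2.1  2. ] open 0.0211
delta tool cm [-0.46  3.57  0.22] turn 20.18
```

View pics/s11.png

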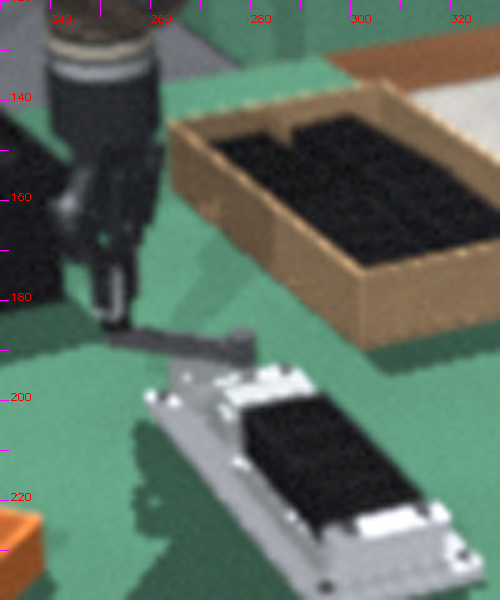

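View pics/t11.png

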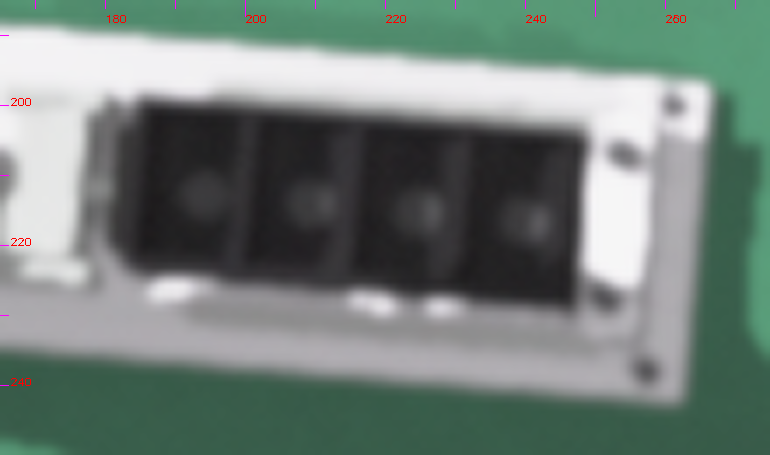

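```bash
cat > sh.py <<'E'
import sys,cv2,numpy as np
def sh(a,b,boxes):
    A=cv2.imread(a,0).astype(np.float32);B=cv2.imread(b,0).astype(np.float32)
    for n,(x0,y0,x1,y1) in boxes.items():
        X0,Y0,X1,Y1=[int(round(v)) for v in((x0-165)*7,(y0-185)*7,(x1-165)*7,(y1-185)*7)]
        T=A[Y0:Y1,X0:X1];m=28
        S=B[max(Y0-m,0):Y1+m,max(X0-m,0):X1+m]
        r=cv2.matchTemplate(S,T,cv2.TM_CCOEFF_NORMED);_,v,_,l=cv2.minMaxLoc(r)
        print(n,'shift px',round((l[0]-min(m,X0))/7,2),round((l[1]-min(m,Y0))/7,2),'score',round(v,3))
bx={'cellA':(185,205,205,222),'cellB':(200,206,222,223),'cellC':(215,207,240,224),'endY':(238,208,252,222),'slide':(170,203,182,215),'bolts':(248,203,268,245)}
if __name__=='__main__': sh(sys.argv[1],sys.argv[2],bx)
E
python3 sh.py pics/t10.png pics/t11.png; python3 -c "
from h import *
d=env.get_image('top')
print('px per 10mm at z48',w2p(d,[F(0,0,48),F(0,-10,48)]))
print(loc(d,[[247,206],[245.5,226]],.048), loc(d,[[247.5,215]],.042))"
```

```text
cellA shift px 2.71 0.0 score 0.905
cellB shift px 2.71 -0.29 score 0.907
cellC shift px 3.14 0.14 score 0.897
endY shift px 1.0 2.86 score 0.972
slide shift px 2.71 0.0 score 0.955
bolts shift px 0.14 0.29 score 0.974
px per 10mm at z48 [[211.61424498 213.48972348]
 [215.85854496 213.82296261]]
[[ 24.1 -81. ]
 [-23.  -81.8]] [[  3.7 -83.3]]
```

>>> {"fn": "jog_arm", "kwargs": {"series": "15 -0.05 -0.47 0 -3; 15 -0.05 -0.47 0 -3; 15 0 0 0 0; 15 0 0 0 0; 15 0 0 0 0"}}

```text
clock: 15.5
position: [0.5102, 0.278, 0.0821]
ee_rot: [0.003, 0.363, 0.932, 0.002]
force: [7.0, -0.6, 1.0]
opening: 0.0209
```

```bash
python3 -c "
from h import *
lev();delta(F(-36,217,80),114.3-3)
d=env.get_image('top');crop(d,165,185,275,250,7,'pics/t12.png')
";python3 sh.py pics/t11.png pics/t12.png
```

```text
lever r 88.1 psi 142.86 theta 0.748
t 15.5 pos [0.5102 0.278  0.0821] phi 137.44 tilt [ 0.008  0.001 -1.   ] F [ 7.  -0.6  1. ] open 0.0209
delta tool cm [-0.81  4.4   0.24] turn 26.14
cellA shift px 0.71 0.14 score 0.98
cellB shift px 0.71 0.29 score 0.984
cellC shift px 0.71 0.0 score 0.985
endY shift px 0.43 0.14 score 0.995
slide shift px 0.86 -0.29 score 0.996
bolts shift px 0.14 0.14 score 0.994
```

View pics/t12.png

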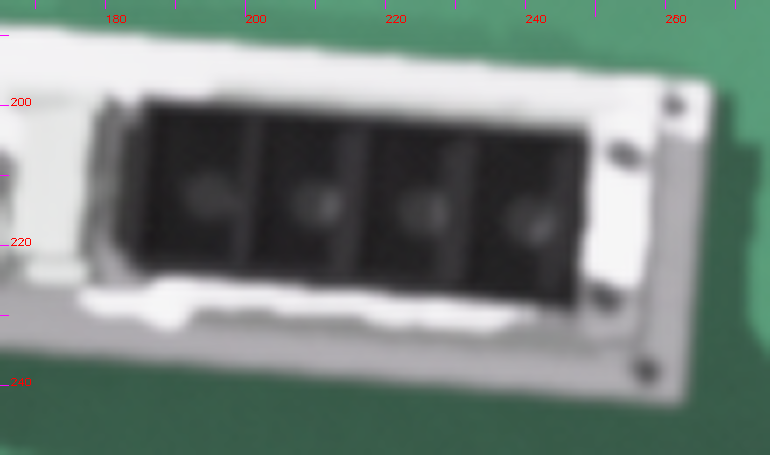

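>>> {"fn": "jog_arm", "kwargs": {"series": "15 -0.05 -0.47 0 -3; 15 -0.05 -0.47 0 -3; 15 0 0 0 0; 15 0 0 0 0; 15 0 0 0 0"}}

```text
clock: 15.97
position: [0.5048, 0.2705, 0.082]
ee_rot: [0.003, 0.314, 0.95, 0.002]
force: [5.5, 1.5, 0.7]
opening: 0.0213
```

```bash
python3 -c "
from h import *
lev();delta(F(-36,217,80),114.3-3)
d=env.get_image('top');crop(d,165,185,275,250,7,'pics/t13.png')
";python3 sh.py pics/t12.png pics/t13.png
```

```text
lever r 87.9 psi 148.91 theta 0.854
t 15.97 pos [0.5048 0.2705 0.082 ] phi 143.43 tilt [ 0.008  0.002 -1.   ] F [5.5 1.5 0.7] open 0.0213
delta tool cm [-1.25  5.22  0.24] turn 32.13
cellA shift px 0.71 0.0 score 0.985
cellB shift px 0.71 -0.14 score 0.991
cellC shift px 0.71 0.14 score 0.987
endY shift px 0.29 0.43 score 0.992
slide shift px 0.71 -0.43 score 0.99
bolts shift px 0.14 0.0 score 0.988
```

View pics/t13.png

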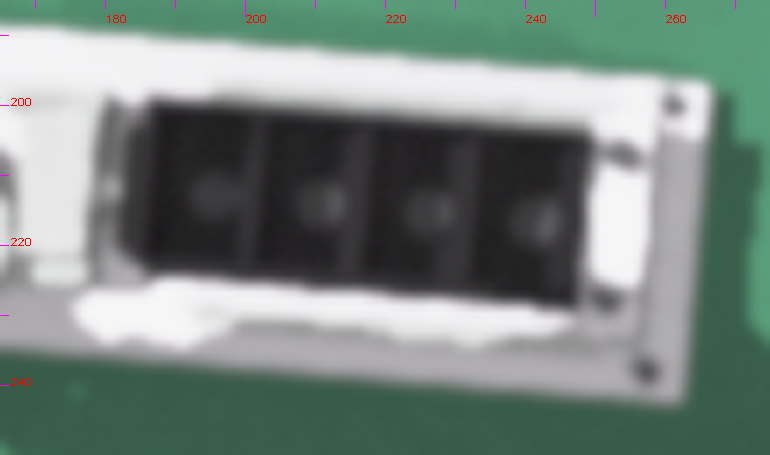

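>>> {"fn": "jog_arm", "kwargs": {"series": "15 -0.05 -0.47 0 -3; 15 -0.05 -0.47 0 -3; 15 0 0 0 0; 15 0 0 0 0; 15 0 0 0 0"}}

```text
clock: 16.43
position: [0.5002, 0.2624, 0.082]
ee_rot: [0.004, 0.264, 0.965, 0.002]
force: [6.9, 2.1, 0.1]
opening: 0.0211
```

```bash
python3 -c "
from h import *
lev();delta(F(-36,217,80),114.3-3)
d=env.get_image('top');crop(d,165,185,275,250,7,'pics/t14.png')
";python3 sh.py pics/t13.png pics/t14.png
```

```text
lever r 87.6 psi 154.98 theta 0.96
t 16.43 pos [0.5002 0.2624 0.082 ] phi 149.42 tilt [ 0.008  0.002 -1.   ] F [6.9 2.1 0.1] open 0.0211
delta tool cm [-1.77  5.99  0.25] turn 38.12
cellA shift px 0.29 0.14 score 0.981
cellB shift px 0.43 0.29 score 0.988
cellC shift px 0.43 -0.14 score 0.987
endY shift px 0.14 -0.14 score 0.995
slide shift px 0.86 -0.29 score 0.993
bolts shift px 0.14 0.0 score 0.997
```

View pics/t14.png

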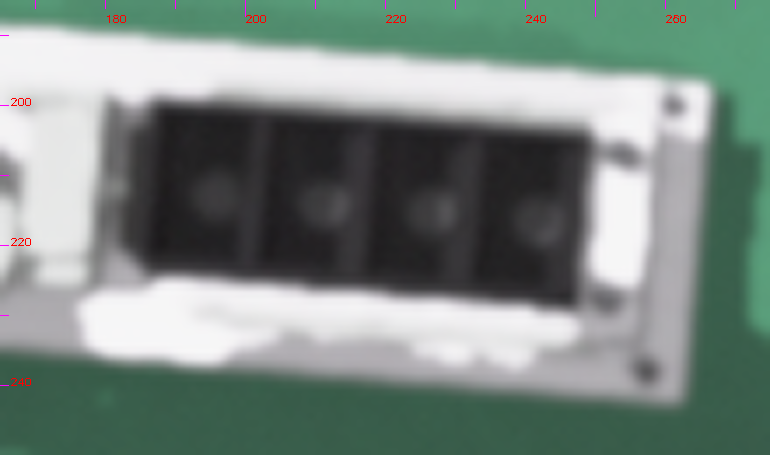

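>>> {"fn": "jog_arm", "kwargs": {"series": "15 -0.05 -0.47 0 -3; 15 -0.05 -0.47 0 -3; 15 0 0 0 0; 15 0 0 0 0; 15 0 0 0 0"}}

```text
clock: 16.9
position: [0.4965, 0.2539, 0.082]
ee_rot: [0.004, 0.213, 0.977, 0.002]
force: [5.8, 2.5, 0.0]
opening: 0.0213
```

```bash
python3 -c "
from h import *
lev();delta(F(-36,217,80),114.3-3)
d=env.get_image('top');crop(d,165,185,275,250,7,'pics/t15.png')
";python3 sh.py pics/t14.png pics/t15.png; echo; python3 sh.py pics/t13.png pics/t15.png
```

```text
lever r 87.4 psi 161.02 theta 1.065
t 16.9 pos [0.4965 0.2539 0.082 ] phi 155.41 tilt [ 0.008  0.003 -1.   ] F [5.8 2.5 0. ] open 0.0213
delta tool cm [-2.37  6.7   0.26] turn 44.11
cellA shift px 0.0 0.0 score 0.994
cellB shift px 0.0 0.0 score 0.996
cellC shift px 0.0 0.0 score 0.996
endY shift px 0.0 0.0 score 1.0
slide shift px 1.0 -0.43 score 0.995
bolts shift px 0.0 0.0 score 0.993

cellA shift px 0.43 0.14 score 0.982
cellB shift px 0.43 0.29 score 0.988
cellC shift px 0.43 -0.14 score 0.988
endY shift px 0.14 -0.14 score 0.995
slide shift px 1.86 0.29 score 0.981
bolts shift px 0.14 0.0 score 0.989
```

View pics/t15.png

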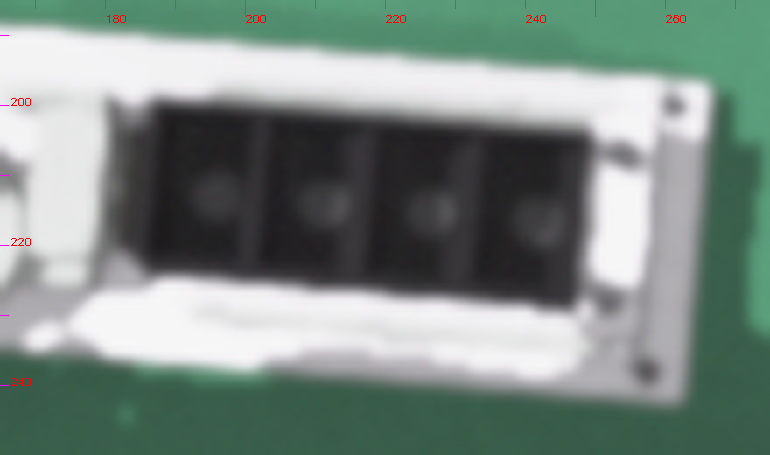

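>>> {"fn": "jog_arm", "kwargs": {"series": "15 -0.05 -0.55 0 -3.5; 15 -0.05 -0.55 0 -3.5; 15 0 0 0 0; 15 0 0 0 0; 15 0 0 0 0"}}

```text
clock: 17.37
position: [0.4933, 0.2435, 0.0821]
ee_rot: [0.004, 0.153, 0.988, 0.002]
force: [6.2, 2.6, 0.2]
opening: 0.021
```

```bash
python3 -c "
from h import *
lev();delta(F(-36,217,80),114.3-3)
d=env.get_image('top');crop(d,165,185,275,250,7,'pics/t16.png')
";python3 sh.py pics/t15.png pics/t16.png; echo; python3 sh.py pics/t10.png pics/t16.png
```

```text
lever r 87.1 psi 168.16 theta 1.19
t 17.37 pos [0.4933 0.2435 0.0821] phi 162.41 tilt [ 0.009  0.003 -1.   ] F [6.2 2.6 0.2] open 0.021
delta tool cm [-3.15  7.44  0.27] turn 51.11
cellA shift px 0.0 0.0 score 0.994
cellB shift px 0.0 0.0 score 0.996
cellC shift px 0.0 0.0 score 0.996
endY shift px 0.0 0.0 score 1.0
slide shift px 1.0 -0.29 score 0.999
bolts shift px 0.0 0.0 score 0.94

cellA shift px 4.0 0.29 score 0.857
cellB shift px 4.0 0.14 score 0.881
cellC shift px 4.0 0.29 score 0.856
endY shift px 1.71 3.86 score 0.986
slide shift px 4.0 4.0 score 0.868
bolts shift px 0.71 0.14 score 0.848
```

View pics/t16.png

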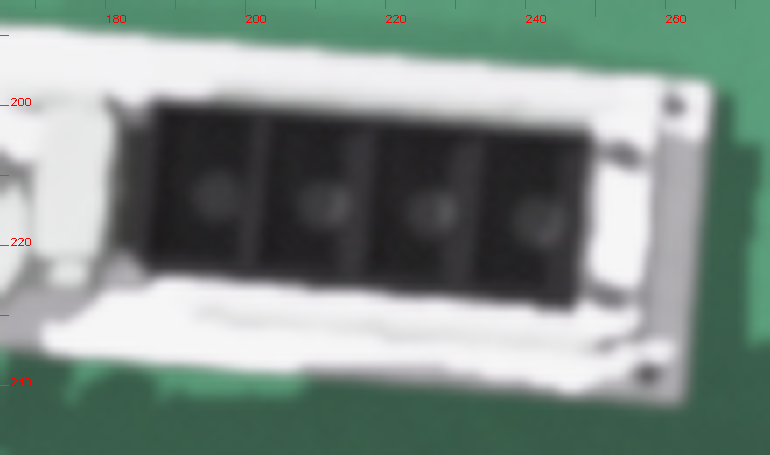

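>>> {"fn": "jog_arm", "kwargs": {"series": "50 0 0 0 0; 50 0 0 0 0; 50 0 0 0 0; 50 0 0 0 0; 50 0 0 0 0"}}

```text
clock: 17.83
position: [0.4895, 0.2423, 0.0798]
ee_rot: [-0.001, 0.153, 0.988, -0.0]
force: [-0.0, 0.6, 0.1]
opening: 0.0427
```

>>> {"fn": "jog_arm", "kwargs": {"series": "50 0 0 -2 0; 50 0 0 -3.5 0; 50 0 0 -3.5 0; 50 0 0 -3.5 0; 50 0 0 -2 0"}}

```text
clock: 18.25
position: [0.4913, 0.2429, 0.2298]
ee_rot: [0.002, 0.153, 0.988, 0.001]
force: [0.4, 0.1, 0.2]
opening: 0.0428
```

>>> {"fn": "jog_arm", "kwargs": {"series": "50 2 0 0 0; 50 4 0 0 0; 50 4 0 0 0; 50 0 0 0 0; 50 0 0 0 0"}}

```text
clock: 18.67
position: [0.393, 0.2731, 0.225]
ee_rot: [-0.0, 0.152, 0.988, -0.0]
force: [0.1, 0.5, 0.3]
opening: 0.0427
```

```bash
python3 -c "
from h import *
delta(F(-36,217,80),114.3-3)
d=env.get_image('top');crop(d,165,185,275,250,7,'pics/t17.png');cv2.imwrite('pics/top17.png',d['image'])
d=env.get_image('side');crop(d,220,140,360,260,5,'pics/s17.png')
";python3 sh.py pics/t16.png pics/t17.png
```

```text
t 18.67 pos [0.393  0.2731 0.225 ] phi 162.52 tilt [-0. -0. -1.] F [0.1 0.5 0.3] open 0.0427
delta tool cm [-13.63   7.64  14.49] turn 51.22
cellA shift px 0.0 0.0 score 0.993
cellB shift px 0.0 0.0 score 0.996
cellC shift px 0.0 0.0 score 0.995
endY shift px 0.0 0.14 score 1.0
slide shift px 0.0 0.0 score 0.999
bolts shift px 0.0 0.29 score 0.924
```

View pics/t17.png

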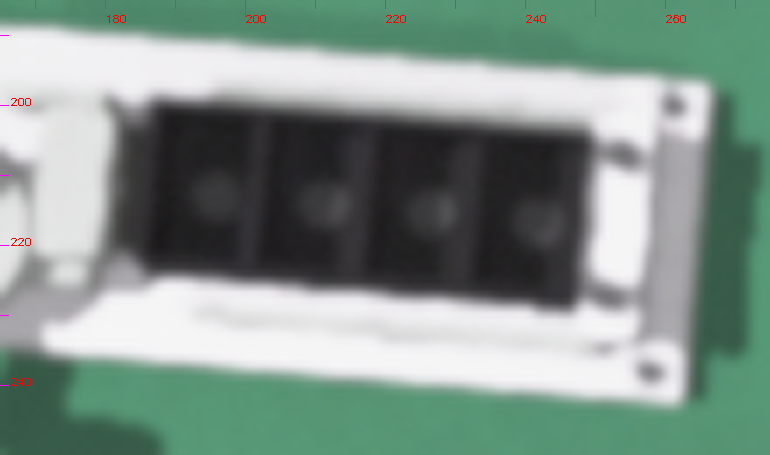

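View pics/top17.png

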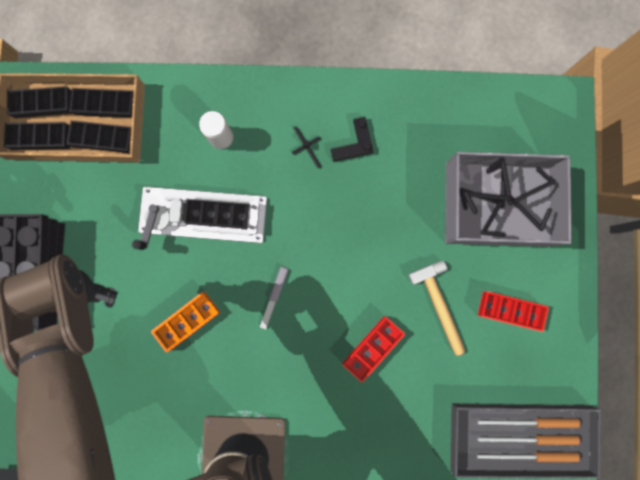

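View pics/s17.png

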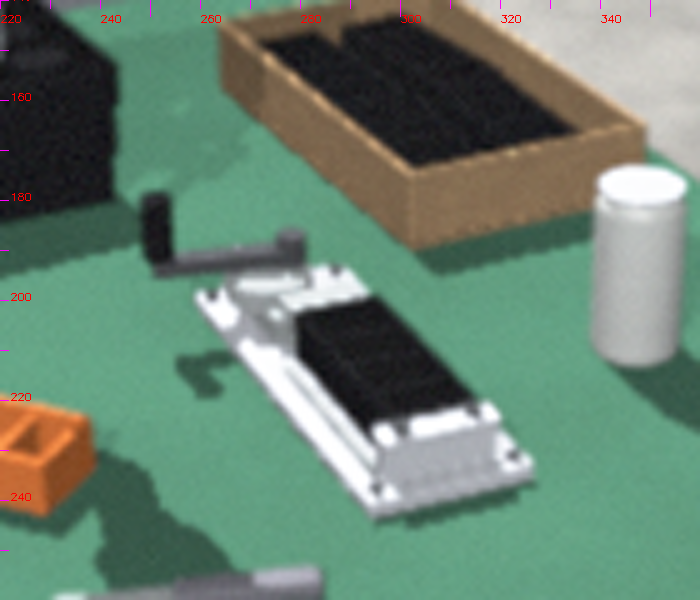

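```bash
python3 -c "
from workcell import env
print(env.job_done(), env.get_obs()['clock'])"
```

```text
the job is handed in; nothing more can be done
the job is handed in; nothing more can be done
```

The moulding is clamped against the end stop with the spring foot pressed in about 4.9 mm of its 10 mm. I handed the job in at about 19 s of the 48 s allowed; it reported no verdict.

**What I did:**
- I gripped the black moulding across its width, set it down between the rails at about 11 N and let go.
- I then gripped the lever post and swung the cam in small steps from about 0.29 rad to 1.19 rad, checking the top picture after each step from about 0.65 rad on.
- The moulding stopped moving at about 0.90 rad while the slide kept advancing. From there 0.29 rad at 17 mm per radian gives the 4.9 mm.

**Last checks:**
- After letting go and pulling the arm clear, the moulding and slide had not moved (0.0 px).
- The wrist force was about zero and nothing was touching the robot.
- The bystanders look to be where they were at the start, judged by eye in the top picture.

**Where the checks disagreed or fell short:**
- **Sideways position:** before release the camera put the moulding about 1.5 mm to one side of the bed's centre line and the arm's reading put it 3 mm to the other. Both are within the 8 mm allowed.
- **Gap before clamping:** I had estimated 6 to 10 mm between the foot and the moulding, but the moulding moved almost as soon as the lever did, so the foot was nearly touching it after I set it down.
- **Not measured:** the foot's depth and its contact forces are worked out from the lever angle and the pictures. The pictures' slide-to-moulding closing of about 5 mm agrees.

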